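# Rebuild the washed sieve stack on the shaker

## Robot

A 6-joint arm with a two-finger parallel gripper is mounted at the origin on a cart in front of the work surface, level with it; the furniture and walls round the work are solid. World frame = base frame: x ahead of the robot, y to its left, z up, the work surface at z = 0. Lengths are in m, angles in rad, forces in N, time in s.
With the tool pointing down it reaches from about 0.325 to 0.75 m from the base axis. Payload 7.6 kg.
Tool frame: the origin (TCP) lies between the finger pads; the fingertips stand 19 mm ahead of it and the grasp point (between the pads) is the TCP; y points along the fingers, x is the direction in which the jaws open and shut, and the axes are right-handed (so a half turn about y gives the same grasp; the last joint's range is limited). The gripper opens to 85 mm and grips with 20 to 120 N. Pads are 22 mm wide; open, the fingers measure 114 mm over their backs; the gripper's body (76 mm by 85 mm) begins 54 mm behind the grasp point. The pads swing forward as they close: fully open they stand 13 mm farther back than shut.
Start: joints at [-1.245, 0.052, 1.401, -0, 1.689, -0.07], TCP at [0.202, -0.484, 0.25] pointing down, gripper open.
Joint ranges: [-2.9, 2.9], [-0.91, 2.17], [0.12, 2.37], [-1.06, 4.2], [0.26, 2.73], [-2.93, 2.93]. Speed limits (rad/s): [2.57, 2.57, 3.01, 3.14, 3.14, 3.14].

## Interface

Orientations are given as a rotation vector (axis times angle).
In Python, from bench import ctrl, gripper_to, solver, monitor, optics, workorder gives the robot as it stands. Calls block until the motion is done:
- ctrl.goto(position, orientation): joint-space move of the TCP to a pose.
- ctrl.servo_line(position, ori=None, velocity=0.15, contact_N=None): straight line of the TCP; ori=None keeps the orientation; velocity is the mean speed in m/s. With contact_N (N) it stops when the force on the tool has changed by that much, and returns True; else False.
- ctrl.movej(angles): joint-space move.
- gripper_to(opening, grip_force=None): finger opening in m; grip_force is the grip in N (None keeps the last); returns when the fingers have stopped.
- ctrl.wait(seconds).
- solver.ik(position, orientation): joint angles nearest the present ones, or None.
- monitor.sense(): the state.
- optics.camera(name): name is "scene" or "top"; returns (picture, depth): 400x640x3 uint8, red, green, blue; 400x640 float32, m along the optical axis (not along the pixel's ray), 0 where there is no reading.
- optics.camera_model(name): a dict with "intrinsics" (3x3 intrinsics, pixels), "dist_coeffs" ([k1, k2, p1, p2, k3] as OpenCV has them; the pictures are not rectified), "world_to_cam" (4x4, takes a point from world to camera coordinates). Camera axes: x right, y up, looking along -z (the intrinsics and any distortion apply to the point x, -y, -z); pixel columns grow to the right and rows downward; lengths in m; the calibration is good to about 2 mm. A picture is of the moment at which its call begins. camera_model takes no time and is no camera call.
A pose or a line that the arm cannot do raises ctrl.Unreachable and nothing moves.
- workorder.hand_in(): hands the job in, once; it reports no verdict.
The state is a dict: "time": time; "joints": joint angles; "dq": joint speeds; "joint_efforts": joint torques, N m; "tcp_pos": TCP position; "tool_rot": TCP orientation; "ft_force": force on the tool from outside, world axes, zero at the start; "torque": the same for the moment, N m; "gripper_width": finger opening in m.
Only numpy, scipy, OpenCV 4.12 (cv2) and the standard library are available. Lean on these libraries where they do the work, as an engineer would, in place of code of your own. Each camera call takes 0.05 s, during which the arm holds its last target.

## Task

The washed dye-powder sieve and its cover are draining on the sloping stand: put the stack back together on the shaker. Stack the sieve upright on the receiver pan, turned so that the notch in its skirt drops over the red key on the pan's rim, and close it with the cover, whose notch goes over the sieve's own red key; both must sit fully home. Lower them gently, and leave the other things on the bench where they are.

Things in the scene. Friction and masses are not known exactly. Their poses are not given: they have to be found in the camera images.
- sieve_center (a point): Round steel sieve with brass wire cloth, about 0.15 kg: a tube 62 mm in outer diameter to grip across. Point on its axis; own z = axis towards the open top. Along z from here: foot of spigot -30 mm, shoulder (lower edge of the 62 mm body) -20 mm, top rim +22 mm, tip of the red key on that rim +29 mm. Starts on the slope, axis leaning 28 deg, notch mostly downhill.
- sieve_notch (a point): Middle of the mouth of the notch in the sieve's lower edge (shoulder height, 30 mm from the axis towards sieve -x; axes as sieve_center): 12 mm wide, 9 mm high, 5 mm deep. A red stripe on the body runs up from it to the sieve's red key. The spigot below the shoulder (49.6 mm in diameter, 10 mm long, chamfered) enters the ring below.
- sieve_key (a point): Foot of the red key that stands up on the sieve's top rim, straight above its notch (30 mm from the axis towards sieve -x; axes as sieve_center), of the same form as the receiver's key. The sieve's rim is 62 mm outer, 55 mm inner diameter and takes the cover as the receiver takes the sieve.
- cover_center (a point): Solid steel cover of the sieve, 62 mm in diameter, about 0.09 kg, with a black round knob 23 mm thick. Point on its axis, own z towards the knob. Along z from here: foot of spigot -27 mm, shoulder -17 mm, flat top +1.5 mm, knob from there to +27 mm. Starts on the slope beside the sieve, leaning 28 deg, about 100 mm from the sieve's axis. Home on the sieve: 39 mm above sieve_center.
- cover_notch (a point): Middle of the mouth of the notch in the cover's lower edge (shoulder height, 30 mm from the axis towards cover -x; axes as cover_center): 12 mm wide, 9 mm high, 5 mm deep; red mark on the side and top above it. Spigot below the shoulder as the sieve's. With the cover home this point is at sieve_key.
- receiver_rim (a point): Centre of the top rim of the steel receiver pan clamped on the grey round shaker (base 136 mm wide, fixed to the bench; rim 82 mm above the bench). Own z up. Rim 62 mm outer, 54 mm inner diameter, chamfered inside, 27 mm deep. With the sieve home its shoulder rests on the rim: sieve_center is 20 mm above this point, sieve_notch at receiver_key, with about 2 mm of play each way.
- receiver_key (a point): Foot of the red key that stands up on the receiver's rim, 30 mm from the axis towards receiver -x (axes as receiver_rim): 8 mm wide at the foot, 4.5 mm at the top, 7 mm high, 2.4 mm thick, flush with the rim outside. A red mark on the pan's wall is below it. If the notch is out of line the sieve stays up on the key, tipped.
- stand_slope (a point): Middle of the upper face of the drain stand: perforated metal plate 184 mm wide on a wire frame 198 mm wide, over a blue drip tray; fixed to the bench. Own z = plate's outward normal, 28 deg from vertical; own x up the slope, away from the robot; y level. A 6.6 mm wire rail along y, 34.5 mm down the slope and 25 mm off the plate, stops things from sliding off.
- blue_funnel: blue funnel standing on its mouth, 72 mm wide, 85 mm high, at the left; bystander. Origin: centre of its underside
- pink_jar: powder jar with pink lid, 58 mm wide, 66 mm high, at the back; bystander. Origin: centre of its underside
- green_jar: powder jar with green lid, 58 mm wide, 66 mm high, at the back; bystander. Origin: centre of its underside
- yellow_jar: powder jar with yellow lid, 58 mm wide, 66 mm high, at the back; bystander. Origin: centre of its underside
- purple_brush: purple nail brush, 30 x 86 mm, 55 mm high, at the left; bystander. Origin: centre of its underside

How it is judged:
At the end, for the whole second after the job is handed in: the sieve stands on the receiver pan with its notch over the pan's key, and the cover on the sieve with its notch over the sieve's key: each within 4 mm of the axis below, its shoulder within 1.8 mm of resting on the rim, upright within 3 deg, turned within 10 deg of the key, at rest (horizontal distance between sieve_center and receiver_rim below 0.004 m and z of sieve_center in the frame of receiver_rim between 0.017 and 0.0218 m and angle between each of sieve_center, cover_center's own z axis and vertical below 0.05 rad and angle between the x axis of sieve_center and the x axis of receiver_rim, either way round below 0.17 rad and horizontal distance between cover_center and sieve_center below 0.004 m and z of cover_center in the frame of sieve_center between 0.036 and 0.0408 m and angle between the x axis of cover_center and the x axis of sieve_center, either way round below 0.17 rad and linear speed of each of sieve, cover below 0.01 m/s); the robot touches nothing.
It fails at once if the sieve or the cover is banged or forced down (more than 40 N) (contact force between sieve and shaker above 40 N or contact force between cover and sieve above 40 N).
It fails at once if the sieve or the cover is dropped (falls out of the fingers for more than about 12 mm) ((linear speed of sieve above 0.5 m/s and contact force between the fingers and sieve below 0.1 N) or (linear speed of cover above 0.5 m/s and contact force between the fingers and cover below 0.1 N)).
It fails at once if a bystander is pushed more than 30 mm (distance of any of blue_funnel, pink_jar, green_jar, yellow_jar, purple_brush from where it was at the start of the episode above 0.03 m).
It also fails if it takes over 48 s, if anything falls off the work surface, if the arm or the gripper's body presses on something with over 40 N, if the wrist force passes 120 N, or if a joint passes its speed limit or range.

## Working session

There is one attempt and no reset: what is moved stays moved. The work goes in short steps, each a Python script; the robot and the scene stay as the last script left them, time stands still between calls to the robot, and variables do not carry over. Pictures are saved under pics/ and viewed, and the job is handed in when it is done.

```bash
ls; mkdir -p pics; python3 - <<'E'
from bench import ctrl, gripper_to, solver, monitor, optics, workorder
import cv2,numpy as np
s=monitor.sense(); print(s['time'],s['tcp_pos'],s['tool_rot'])
for n in("scene","top"):
    p,d=optics.camera(n); cv2.imwrite(f'pics/{n}0.png',p[:,:,::-1]); np.savez(f'pics/{n}0.npz',p=p,d=d)
    m=optics.camera_model(n); print(n,m); print((d>0).mean(),d.min(),d.max())
E
```

```text
pics
0.0 [ 0.20236313 -0.48412499  0.24943511] [-1.36982218  0.91380931 -0.9116645 ]
scene {'intrinsics': array([[454.86214402,   0.        , 321.73417507],
       [  0.        , 454.86214402, 200.8566432 ],
       [  0.        ,   0.        ,   1.        ]]), 'dist_coeffs': array([-0.08119324,  0.        ,  0.        ,  0.        ,  0.        ]), 'world_to_cam': array([[-7.08541779e-01, -7.05668572e-01,  6.43923910e-04,
         4.81110370e-01],
       [ 3.79368963e-01, -3.80143868e-01,  8.43545985e-01,
        -2.10494220e-01],
       [-5.95019107e-01,  5.97931858e-01,  5.37056567e-01,
        -9.18661239e-01],
       [ 0.00000000e+00,  0.00000000e+00,  0.00000000e+00,
         1.00000000e+00]])}
0.99609765625 0.0 2.7101738
top {'intrinsics': array([[452.52977912,   0.        , 324.67198572],
       [  0.        , 452.52977912, 199.0995184 ],
       [  0.        ,   0.        ,   1.        ]]), 'dist_coeffs': array([-0.06639659,  0.        ,  0.        ,  0.        ,  0.        ]), 'world_to_cam': array([[-0.0094475 , -0.9999433 , -0.00491296,  0.18775187],
       [ 0.9974509 , -0.00977124,  0.070684  , -0.4796466 ],
       [-0.070728  , -0.00423265,  0.99748666, -1.09547888],
       [ 0.        ,  0.        ,  0.        ,  1.        ]])}
0.99615234375 0.0 2.1195135
```

View pics/scene0.png

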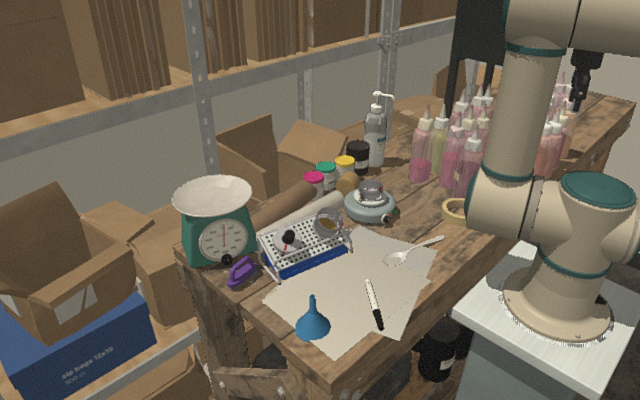

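View pics/top0.png

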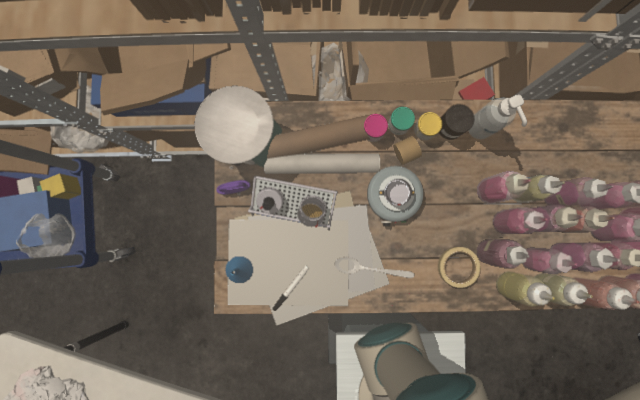

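The top view shows the stand at about (292,203), with the cover at (268,201) and the sieve at (312,209). The shaker is at (396,195). I'll enlarge these areas.

```bash
python3 - <<'E'
import cv2,numpy as np
t=cv2.imread('pics/top0.png'); s=cv2.imread('pics/scene0.png')
cv2.imwrite('pics/tA.png',cv2.resize(t[165:240,240:340],None,fx=8,fy=8,interpolation=cv2.INTER_CUBIC))
cv2.imwrite('pics/tB.png',cv2.resize(t[160:230,360:435],None,fx=8,fy=8,interpolation=cv2.INTER_CUBIC))
cv2.imwrite('pics/sA.png',cv2.resize(s[200:275,255:355],None,fx=8,fy=8,interpolation=cv2.INTER_CUBIC))
cv2.imwrite('pics/sB.png',cv2.resize(s[170:230,335:405],None,fx=8,fy=8,interpolation=cv2.INTER_CUBIC))
E
```

```text
(no output)
```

View pics/tA.png

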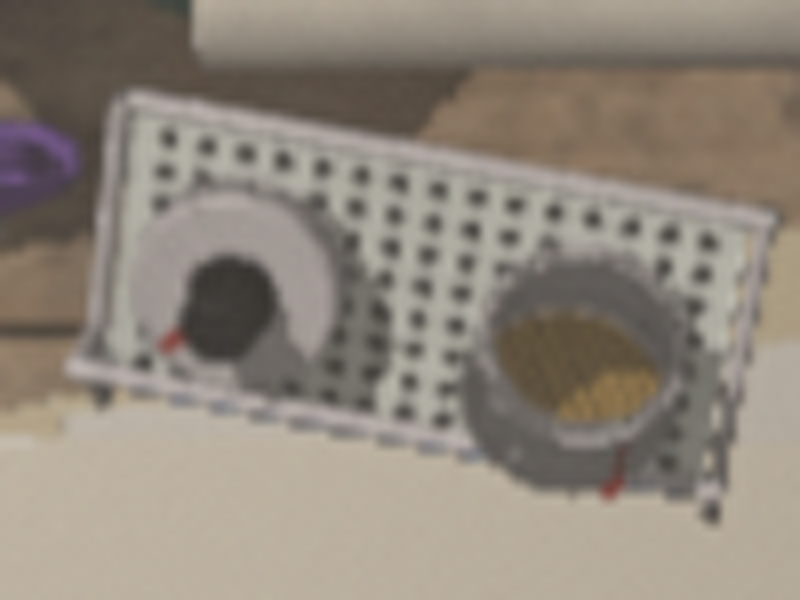

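View pics/tB.png

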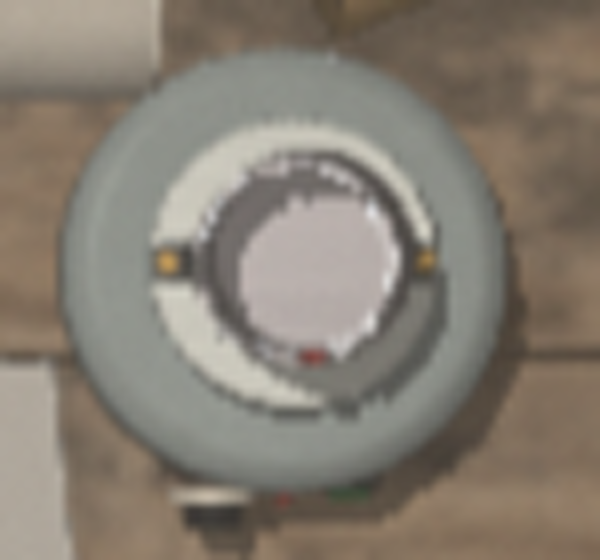

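View pics/sA.png

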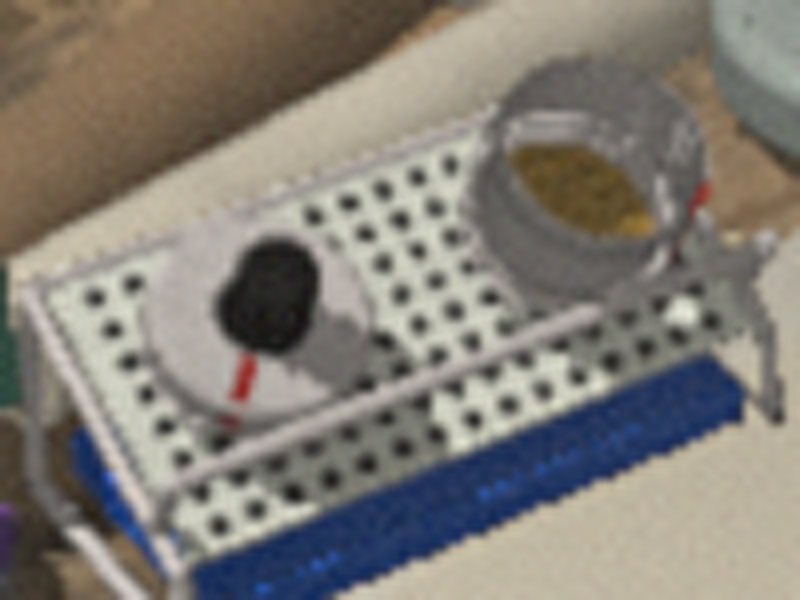

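View pics/sB.png

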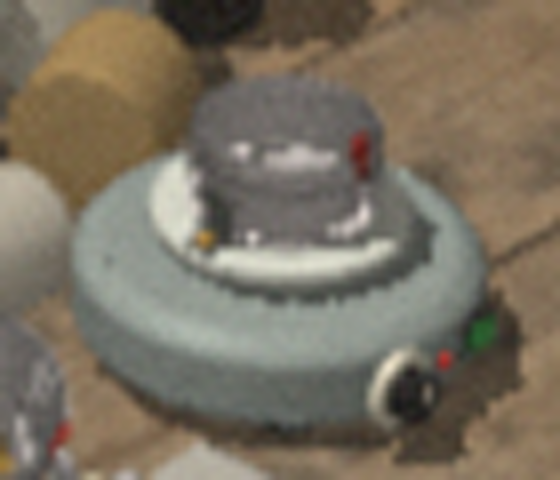

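```bash
cat > h.py <<'E'
from bench import ctrl, gripper_to, solver, monitor, optics, workorder
import cv2,numpy as np
from scipy.optimize import least_squares
from scipy.spatial.transform import Rotation as R
M={n:optics.camera_model(n) for n in("scene","top")}
F=np.diag([1,-1,-1.])
def cloud(n,d):
    m=M[n];v,u=np.mgrid[0:400,0:640].astype(np.float32)
    q=cv2.undistortPoints(np.stack([u.ravel(),v.ravel()],1)[:,None],m['intrinsics'],m['dist_coeffs'])[:,0]
    c=np.c_[q,np.ones(len(q))]*d.ravel()[:,None]
    c=c@F; T=np.linalg.inv(m['world_to_cam'])
    w=c@T[:3,:3].T+T[:3,3]; w[d.ravel()<=0]=np.nan
    return w.reshape(400,640,3)
def proj(n,P):
    m=M[n];P=np.atleast_2d(P); c=P@m['world_to_cam'][:3,:3].T+m['world_to_cam'][:3,3]
    q,_=cv2.projectPoints((c@F)[:,None],np.zeros(3),np.zeros(3),m['intrinsics'],m['dist_coeffs']); return q[:,0]
def ray(n,uv):
    m=M[n];q=cv2.undistortPoints(np.float64(uv).reshape(-1,1,2),m['intrinsics'],m['dist_coeffs'])[:,0]
    T=np.linalg.inv(m['world_to_cam']); r=(np.c_[q,np.ones(len(q))]@F)@T[:3,:3].T
    return T[:3,3],r/np.linalg.norm(r,axis=1)[:,None]
def tri(uvt,uvs):
    o1,d1=ray('top',uvt);o2,d2=ray('scene',uvs);d1=d1[0];d2=d2[0]
    t=np.linalg.lstsq(np.c_[d1,-d2],o2-o1,rcond=None)[0]
    a=o1+d1*t[0];b=o2+d2*t[1]; return (a+b)/2,np.linalg.norm(a-b)
def snap(tag):
    o={}
    for n in("scene","top"):
        p,d=optics.camera(n); cv2.imwrite(f'pics/{n}{tag}.png',p[:,:,::-1]); np.savez(f'pics/{n}{tag}.npz',p=p,d=d);o[n]=(p,d)
    return o
def crop(tag,n,u0,u1,v0,v1,f,out):
    t=cv2.imread(f'pics/{n}{tag}.png'); cv2.imwrite(f'pics/{out}.png',cv2.resize(t[v0:v1,u0:u1],None,fx=f,fy=f,interpolation=cv2.INTER_CUBIC))
E
python3 - <<'E'
from h import *
np.set_printoptions(precision=4,suppress=True)
C={n:cloud(n,np.load(f'pics/{n}0.npz')['d']) for n in M}
# bench plane z
print('top bench',np.nanmedian(C['top'][230:300,330:345],(0,1)),np.nanstd(C['top'][260:290,400:420,2]))
w=C['scene'][270:300,300:350]; print('scene bench',np.nanmedian(w[...,2]),np.nanstd(w[...,2]))
# receiver rim
for n,(u,v) in {'top':(396,195),'scene':(371,188)}.items():
    P=C[n][v-30:v+30,u-30:u+30].reshape(-1,3)
    h=np.histogram(P[:,2],bins=np.arange(0,.1,.004)); print(n,h[0])
    r=P[(P[:,2]>.077)&(P[:,2]<.09)]
    f=least_squares(lambda x:np.maximum(0,np.hypot(*(r[:,:2]-x[:2]).T)-.031)+np.maximum(0,.027-np.hypot(*(r[:,:2]-x[:2]).T)),r[:,:2].mean(0)); print(len(r),r.mean(0),f.x,np.median(r[:,2]))
# plate
for n,(u,v,a,b) in {'top':(292,203,22,12),'scene':(303,242,25,20)}.items():
    P=C[n][v-b:v+b,u-a:u+a].reshape(-1,3);P=P[np.isfinite(P[:,0])]
    best=0
    rng=np.random.default_rng(0)
    for _ in range(3000):
        q=P[rng.choice(len(P),3,False)];nn=np.cross(q[1]-q[0],q[2]-q[0]);nn/=np.linalg.norm(nn)+1e-9
        i=abs((P-q[0])@nn)<.003
        if i.sum()>best and abs(nn[2])>.75 and abs(nn[2])<.95: best=i.sum();I=i
    c=P[I].mean(0);nn=np.linalg.svd(P[I]-c)[2][2];nn*=np.sign(nn[2]);print(n,best,len(P),c,nn,np.degrees(np.arccos(nn[2])),np.degrees(np.arctan2(nn[1],nn[0])))
E
```

```text
top bench [0.3197 0.1544 0.0062] 0.002631219881843014
scene bench 0.0052273796829034325 0.01130544581522564
top [470  50   3   3   9   5  20  62 202 692 562  64 204 513 181  23  14  26
  16  17  10   1   3   0]
25 [0.4942 0.0065 0.0809] [0.4925 0.0117] 0.08034868656094085
scene [602  25  44  54  77  74 112 136 193 376 302  72 184 263 114  92 133  62
  67  59  27   6   0   1]
79 [0.4937 0.0068 0.08  ] [0.4938 0.0094] 0.07935198706657443
top 485 1053 [0.4734 0.2609 0.0575] [-0.4678  0.0908  0.8791] 28.46043966130922 169.01997820911092
scene 781 1995 [0.4667 0.2665 0.0528] [-0.4592  0.0934  0.8834] 27.94449866349308 168.49883947296303
```

```bash
cat >> h.py <<'E'
def overlay(tag,n,box,f,curves,out,img=None):
    u0,u1,v0,v1=box
    t=cv2.imread(f'pics/{n}{tag}.png') if img is None else img
    t=cv2.resize(t[v0:v1,u0:u1],None,fx=f,fy=f,interpolation=cv2.INTER_CUBIC)
    for P,col in curves:
        q=(proj(n,P)-[u0,v0]+.5)*f-.5
        for x,y in q: cv2.circle(t,(int(round(x)),int(round(y))),1,col,-1)
    cv2.imwrite(f'pics/{out}.png',t)
def circ(c,Rm,r,z,a=np.linspace(0,2*np.pi,120)):
    return c+np.c_[r*np.cos(a),r*np.sin(a),0*a+z]@Rm.T
def slopeR(az): # columns x,y,z of stand
    z=np.array([-np.sin(np.radians(28))*np.cos(az),-np.sin(np.radians(28))*np.sin(az),np.cos(np.radians(28))])
    y=np.array([-np.sin(az),np.cos(az),0]); return np.c_[np.cross(y,z),y,z]
def hm(tag,n):
    w=cloud(n,np.load(f'pics/{n}{tag}.npz')['d'])[...,2]
    return cv2.applyColorMap(np.uint8(np.clip(np.nan_to_num(w)/.13*255,0,255)),cv2.COLORMAP_JET)
E
python3 - <<'E'
from h import *
I=np.eye(3)
c=np.array([.493,.010,.082])
for n,b,f in(('top',(370,420,170,215),12),('scene',(345,400,170,215),12)):
    cv=[(circ(c,I,.031,0),(0,255,0)),(circ(c,I,.027,0),(0,255,255))]
    overlay('0',n,b,f,cv,n+'_r'); overlay('0',n,b,f,cv,n+'_rh',hm('0',n))
a=cv2.imread('pics/top_r.png');b=cv2.imread('pics/top_rh.png')
E
```

```text
(no output)
```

View pics/top_r.png

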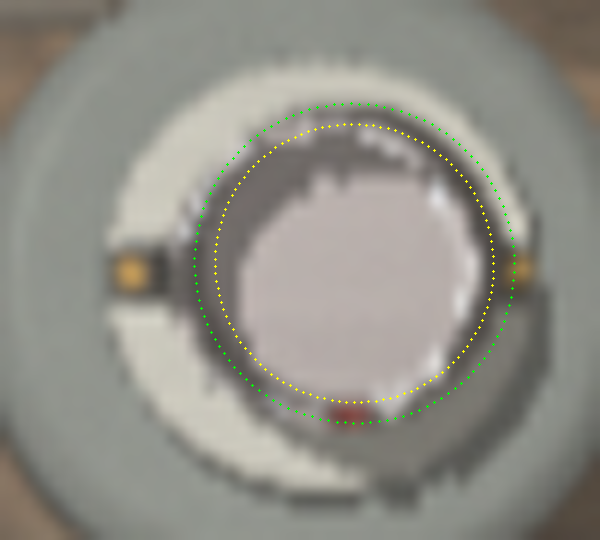

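View pics/top_rh.png

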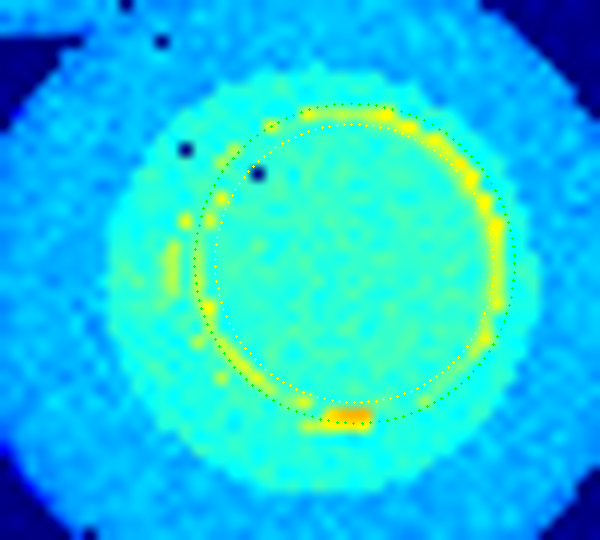

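View pics/scene_r.png

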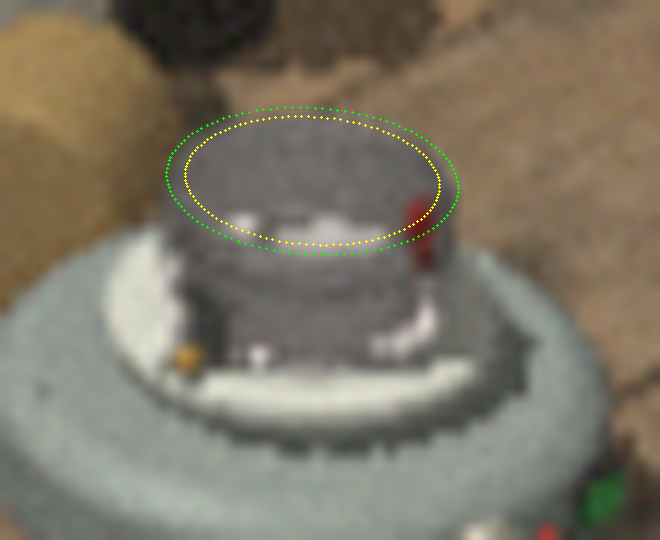

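```bash
python3 - <<'E'
from h import *
np.set_printoptions(precision=4,suppress=True)
def at(n,uv,z):
    o,d=ray(n,uv); return o+d*((z-o[2])/d[:,2])[:,None]
print('cams',ray('top',[0,0])[0],ray('scene',[0,0])[0])
a=at('top',[[240+125/8-.5,165+97/8-.5],[240+770/8-.5,165+217/8-.5]],.10);d=a[1]-a[0];print('az',np.degrees(np.arctan2(-d[0],d[1]))%180-180, np.degrees(np.arctan2(d[0],-d[1])),np.linalg.norm(d))
a=at('top',[[240+72/8-.5,165+366/8-.5],[240+480/8-.5,165+445/8-.5]],.06);d=a[1]-a[0];print(np.degrees(np.arctan2(d[0],-d[1])))
for n in M:
    p=np.load(f'pics/{n}0.npz')['p'].astype(int)
    red=(p[...,0]-np.maximum(p[...,1],p[...,2]))
    m=(red>30).astype(np.uint8)
    box={'top':(165,240,240,435),'scene':(170,280,255,405)}[n]
    mm=np.zeros_like(m);mm[box[0]:box[1],box[2]:box[3]]=m[box[0]:box[1],box[2]:box[3]]
    k,l,st,ce=cv2.connectedComponentsWithStats(mm)
    for i in range(1,k):
        v,u=np.where(l==i);w=red[v,u];print(n,st[i],np.array([(u*w).sum(),(v*w).sum()])/w.sum())
C={n:cloud(n,np.load(f'pics/{n}0.npz')['d']) for n in M}
p=np.load('pics/top0.npz')['p'].astype(int);red=(p[...,0]-np.maximum(p[...,1],p[...,2]))
for v in range(202,207): print(v,[(u,red[v,u],round(float(C['top'][v,u,2]),3)) for u in range(395,403) if red[v,u]>10])
# depth points above slope
E
```

```text
cams [0.4027 0.1784 1.1276] [-0.1259  0.8088  0.6706]
az -11.15774525433332 -11.157745254333314 0.18773673246869485
-11.442604637829357
scene [303 170  21  15 235] [312.9158 176.3356]
scene [383 170   1   2   2] [383.     170.5079]
scene [344 172   4   7   8] [345.7315 175.0156]
scene [349 173   2   3   3] [349.6667 174.0104]
scene [343 175   1   1   1] [343. 175.]
scene [341 178   1   1   1] [341. 178.]
scene [348 178   1   1   1] [348. 178.]
scene [349 180   1   1   1] [349. 180.]
scene [379 186   2   6  10] [379.5591 188.3642]
scene [277 195   1   1   1] [277. 195.]
scene [360 199   1   2   2] [360.     199.4697]
scene [390 214   2   2   4] [390.2734 214.4892]
scene [341 223   4   4   8] [342.2494 224.0518]
scene [334 228   2   1   2] [334.5156 228.    ]
scene [283 244   4   7  17] [285.0272 246.9021]
scene [283 252   2   1   2] [283.4783 252.    ]
top [380 192   2   1   2] [380.4706 192.    ]
top [398 204   3   2   4] [398.9141 204.1902]
top [260 206   3   3   6] [260.8593 207.1787]
top [395 222   1   1   1] [395. 222.]
top [315 225   3   2   4] [316.     225.5311]
202 []
203 [(398, np.int64(20), 0.056), (399, np.int64(21), 0.056), (400, np.int64(16), 0.057)]
204 [(397, np.int64(22), 0.084), (398, np.int64(47), 0.089), (399, np.int64(52), 0.091), (400, np.int64(33), 0.09)]
205 [(397, np.int64(16), 0.082), (398, np.int64(23), 0.083), (399, np.int64(31), 0.083), (400, np.int64(16), 0.081)]
206 []
```

```bash
python3 - <<'E'
from h import *
np.set_printoptions(precision=4,suppress=True)
az=np.radians(-11.2);Rs=slopeR(az)
planes=[np.array([.4734,.2609,.0575]),np.array([.4667,.2665,.0528])]
print('plate offsets',[Rs[:,2]@p for p in planes],[Rs[:,0]@p for p in planes])
# rail points
T=[(240+x/8-.5,165+y/8-.5) for x,y in((110,374),(280,407),(440,437))]
S=[(255+x/8-.5,200+y/8-.5) for x,y in((200,484),(340,420),(480,360),(580,317))]
pl=np.mean([Rs[:,2]@p for p in planes])
def res(x,z=None):
    zz=x[1]
    out=[]
    for n,L in(('top',T),('scene',S)):
        o,d=ray(n,L)
        # distance of ray to line (a, dir y)
        a=Rs[:,0]*x[0]+Rs[:,2]*zz
        for k in d:
            c=np.cross(k,Rs[:,1]);c/=np.linalg.norm(c);out.append((a-o)@c)
    return np.array(out)
f=least_squares(res,[.4,pl+.025]);print('rail x,z',f.x,'rms',f.fun*1e3,'plate by depth',pl,'rail-25mm',f.x[1]-.025)
E
```

```text
plate offsets [np.float64(-0.14345485578654038), np.float64(-0.144008504764568)] [np.float64(0.39227747578108485), np.float64(0.38330748206608267)]
rail x,z [ 0.3595 -0.1207] rms [-0.1333  0.099   0.0278  1.6249  0.0413 -0.5871 -1.0746] plate by depth -0.1437316802755542 rail-25mm -0.1457123510183152
```

```bash
cat > ov.py <<'E'
from h import *
import sys
az=np.radians(-11.2);Rs=slopeR(az)
X0,Z0=.3942,-.1442
def run(ys,yc,aS,aC,tag='0'):
    for nm,y,h,ang,rings in(('S',ys,.030,aS,[(.031,.022),(.0275,.022),(.031,-.020)]),('C',yc,.027,aC,[(.031,.0015),(.031,-.017),(.0115,.027)])):
        c=Rs@[X0,y,Z0+h]; Ro=Rs@R.from_euler('z',ang,degrees=True).as_matrix()
        cv=[(circ(c,Ro,r,z),col) for (r,z),col in zip(rings,[(0,255,0),(0,255,255),(255,255,0)])]
        zz=np.linspace(-.02,.029,20) if nm=='S' else np.linspace(-.017,.0015,8)
        cv.append((c+np.c_[0*zz-.0305,0*zz,zz]@Ro.T,(255,0,255)))
        if nm=='C': q=np.linspace(.0,.031,12); cv.append((c+np.c_[-q,0*q,0*q+.0015]@Ro.T,(255,0,255)))
        print(nm,c,proj('top',c),proj('scene',c))
        for n in M:
            u,v=proj(n,c)[0].astype(int); overlay(tag,n,(u-24,u+24,v-22,v+22),8,cv,f'o_{n}_{nm}')
        a=[cv2.imread(f'pics/o_{n}_{nm}.png') for n in M]; cv2.imwrite(f'pics/o_{nm}.png',np.hstack(a))
if __name__=='__main__': run(*map(float,sys.argv[1:5]))
E
python3 - <<'E'
from h import *
from ov import *
C=cloud('top',np.load('pics/top0.npz')['d'])@Rs
# objects' heights above plate: 45..56 mm sieve; cover flat 28.5
for n in M:
    C=cloud(n,np.load(f'pics/{n}0.npz')['d'])
    W=C@Rs; h=W[...,2]-Z0
    m=(C[...,2]<.25)&(abs(W[...,0]-.394)<.06)&(abs(W[...,1]-.33)<.12)
    for lo,hi in((.025,.032),(.049,.054)):
        k=m&(h>lo)&(h<hi); q=W[k]; print(n,lo,len(q),np.percentile(q[:,1],[0,2,25,50,75,98,100]),np.percentile(q[:,0],[2,50,98]))
E
python3 ov.py .29 .39 15 -20
```

```text
scene 0.025 763 [0.24935877 0.26297845 0.33822617 0.38944111 0.41128699 0.43310717
 0.44473746] [0.35671203 0.37920265 0.42309589]
scene 0.049 94 [0.26517856 0.26636363 0.29565422 0.39114883 0.40053113 0.40833272
 0.4087106 ] [0.36531887 0.39262915 0.42382461]
top 0.025 612 [0.24832846 0.2582772  0.36931462 0.38718458 0.41096494 0.43394126
 0.44462096] [0.35743572 0.38510978 0.42283365]
top 0.049 77 [0.26642718 0.26769085 0.29807699 0.32687976 0.39933787 0.4087208
 0.40915881] [0.36253623 0.39621265 0.42225957]
S [0.45034978 0.20645857 0.08423307] [[314.5474474  210.58681677]] [[329.05280549 221.88776271]]
C [0.47115481 0.30428053 0.08158423] [[272.34912551 202.07398427]] [[290.26699844 237.55901284]]
```

```bash
python3 ov.py .2965 .3975 15 -20
```

```text
S [0.45161231 0.21283478 0.08423307] [[311.78096832 210.06669171]] [[326.6577612  222.82263461]]
C [0.47261157 0.31163769 0.08158423] [[269.18472152 201.47796687]] [[287.23956339 238.7400813 ]]
```

View pics/o_S.png

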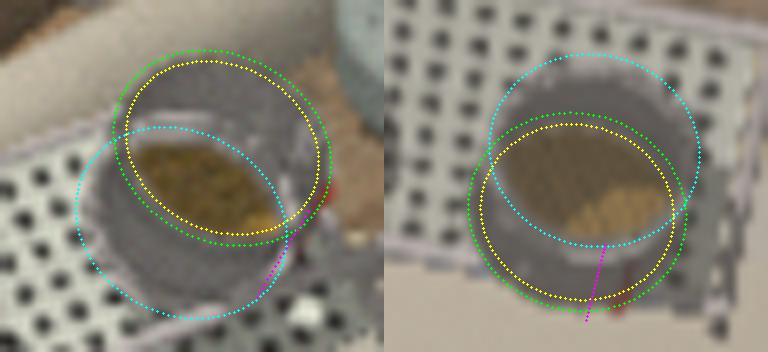

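View pics/o_C.png

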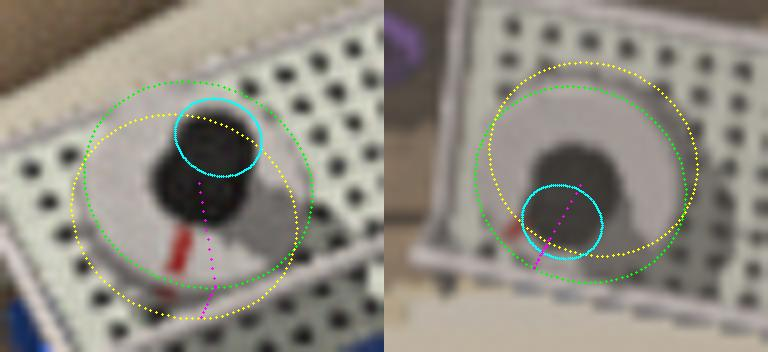

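```bash
python3 - <<'E'
from h import *
from ov import *
np.set_printoptions(precision=4,suppress=True)
for nm,a,b in(('rec',(398.7,204.2),(379.6,187)),('cov',(260.86,207.18),(285.0,246.9)),('sieve',(316.,225.5),(342.25,224.05))):
    p,e=tri(a,b);print(nm,p,e*1e3,'slope coords',(Rs.T@p-[X0,0,Z0])*1e3)
E
python3 ov.py .2965 .3975 31 -35
python3 - <<'E'
import cv2
for k in'SC':
    a=cv2.imread(f'pics/o_top_{k}.png');cv2.imwrite(f'pics/z{k}.png',cv2.resize(a,None,fx=1.6,fy=1.6))
E
```

```text
rec [0.4627 0.0122 0.0882] 0.7941648826256379 slope coords [ 45.8247 101.8392  10.0957]
cov [0.4592 0.331  0.0779] 1.549870088588116 slope coords [-16.6816 413.884   31.6718]
sieve [0.4152 0.2026 0.0941] 1.6715770766084939 slope coords [-25.1735 279.3935  54.5249]
S [0.45161231 0.21283478 0.08423307] [[311.78096832 210.06669171]] [[326.6577612  222.82263461]]
C [0.47261157 0.31163769 0.08158423] [[269.18472152 201.47796687]] [[287.23956339 238.7400813 ]]
```

View pics/zS.png

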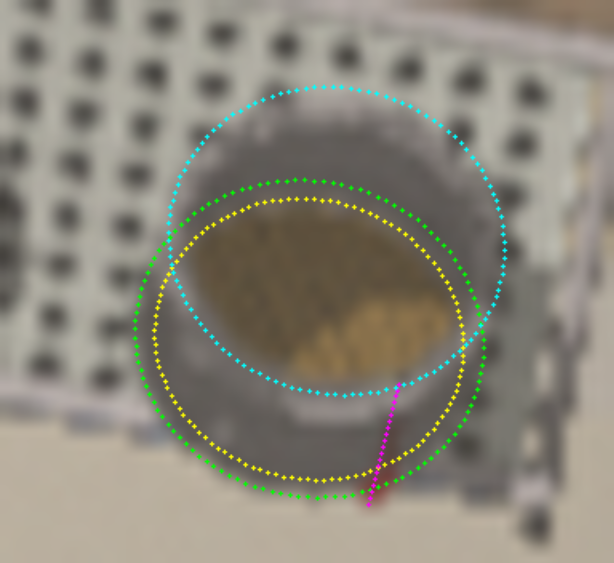

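View pics/zC.png

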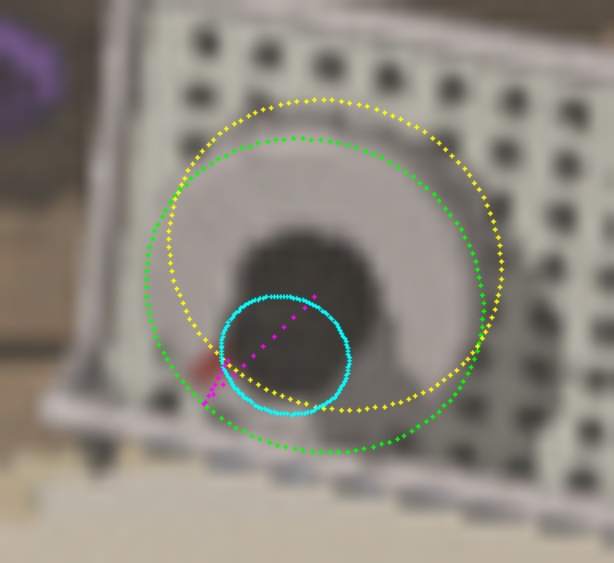

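```bash
python3 - <<'E'
from h import *
from ov import *
np.set_printoptions(precision=4,suppress=True)
uv=[]
for n,b in(('top',(250,285,185,220)),('scene',(270,305,225,255))):
    p=np.load(f'pics/{n}0.npz')['p'].max(2);d=np.load(f'pics/{n}0.npz')['d']
    m=(p<75).astype(np.uint8);mm=np.zeros_like(m);mm[b[2]:b[3],b[0]:b[1]]=m[b[2]:b[3],b[0]:b[1]]
    k,l,st,ce=cv2.connectedComponentsWithStats(mm);i=1+np.argmax(st[1:,4]);print(n,st[i],ce[i]);uv.append(ce[i])
    W=cloud(n,d)@Rs-[X0,0,Z0]
    q=W[l==i];q=q[np.isfinite(q[:,0])];print('  knob pts',np.median(q,0)*1e3,'top',np.percentile(q[:,2],[5,50,90,98])*1e3)
    t=q[q[:,2]>.047];print('  top part',len(t),t.mean(0)*1e3, t.min(0)*1e3,t.max(0)*1e3)
    # disc points
    u0,u1,v0,v1=b[0]-6,b[1]+6,b[2]-6,b[3]+6
    V=W[v0:v1,u0:u1].reshape(-1,3);f=V[(abs(V[:,2]-.0285)<.004)&(abs(V[:,0])<.04)&(abs(V[:,1]-.3975)<.05)]
    print('  disc',len(f),np.percentile(f[:,0],[1,99])*1e3,np.percentile(f[:,1],[1,99])*1e3,np.median(f[:,2])*1e3)
p,e=tri(*uv);print((Rs.T@p-[X0,0,Z0])*1e3,e)
E
python3 - <<'E'
import cv2
import sys;sys.path.insert(0,'.')
from h import *
overlay('0','top',(250,300,180,222),16,[],'c1',hm('0','top'))
overlay('0','scene',(262,312,215,260),16,[],'c2')
E
```

```text
top [263 198  11  12 102] [268.0392 203.2157]
  knob pts [  6.2759 396.2615  51.7157] top [30.6897 51.7157 55.9319 57.2248]
  top part 64 [  3.2551 397.2324  53.5868] [ -7.1698 388.1515  47.2177] [ 11.6136 407.1227  58.1939]
  disc 500 [-36.6747  30.1124] [352.8935 441.7996] 28.752276493053508
scene [282 230  13  14 135] [288.4222 236.8519]
  knob pts [ -4.8867 402.2605  49.6042] top [29.9552 49.6042 54.4689 55.4985]
  top part 77 [ -2.5841 399.8963  52.7099] [-11.2596 389.2971  47.0451] [  6.6795 409.0905  56.3025]
  disc 557 [-37.4254  28.2123] [364.0802 439.7803] 28.09256769585543
[ -0.5267 397.7431  36.7656] 0.001016442643881282
```

View pics/c2.png

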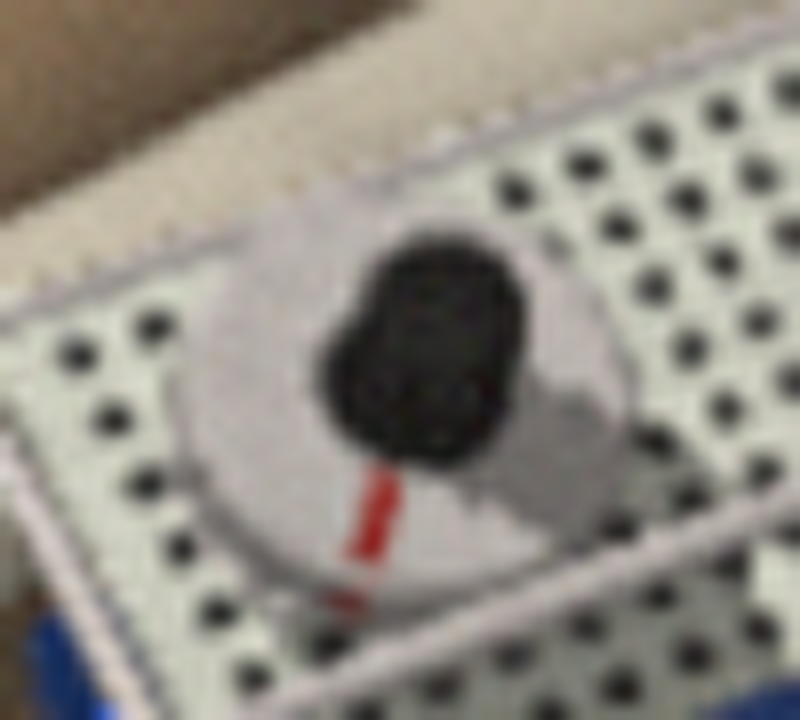

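```bash
cat >> h.py <<'E'
AZ=np.radians(-11.2);RS=slopeR(AZ);O0=np.array([.3942,0,-.1442])
def tool(down,jaw):
    y=np.array(down)/np.linalg.norm(down);x=np.array(jaw,float);x-=y*(x@y);x/=np.linalg.norm(x)
    return R.from_matrix(np.c_[x,y,np.cross(x,y)])
def vert(az): # jaw azimuth rad, tool down
    return tool([0,0,-1],[np.cos(az),np.sin(az),0])
E
python3 - <<'E'
from h import *
np.set_printoptions(precision=3,suppress=True)
s=monitor.sense();print(R.from_rotvec(s['tool_rot']).as_matrix())
S=RS@(O0+[0,.2967,.030]);C=RS@(O0+[0,.398,.027]);n=RS[:,2];print(S,C)
rec=np.array([.493,.0095,.082])
for sg in(1,-1):
    r=tool(-n,sg*RS[:,1]); print('sieve',sg,[solver.ik(S+n*h,r.as_rotvec()) for h in(.1,.002)])
    r2=vert(np.radians(-11.2+90-38)+ (np.pi if sg<0 else 0)); print('place',sg,solver.ik(rec+[0,0,.05],r2.as_rotvec()))
    for j in(0,1):
        r=tool(-n,sg*RS[:,j]); print('cover',j,sg,solver.ik(C+n*.024,r.as_rotvec()))
        r2=vert(np.radians(-11.2+90*j+39.6)+ (np.pi if sg<0 else 0)); print(' place',solver.ik(rec+[0,0,.09],r2.as_rotvec()))
E
```

```text
[[ 0.386 -0.     0.923]
 [-0.923  0.001  0.386]
 [-0.001 -1.     0.   ]]
[0.452 0.213 0.084] [0.473 0.312 0.082]
sieve 1 [array([ 0.613, -0.328,  1.962, -0.376,  1.182, -0.676]), array([ 0.531, -0.119,  1.972, -0.394,  0.949, -0.668])]
place 1 [-0.056  0.034  1.658 -0.     1.449 -0.768]
cover 0 1 [ 0.704  0.069  1.75  -0.438  1.047  1.068]
 place [-0.056  0.     1.61   0.     1.531 -0.551]
cover 1 1 [ 0.704  0.069  1.75  -0.438  1.047 -0.503]
 place [-0.056  0.     1.61  -0.     1.531 -2.122]
sieve -1 [array([ 0.613, -0.328,  1.962, -0.376,  1.182,  2.466]), array([ 0.531, -0.119,  1.972, -0.394,  0.949,  2.474])]
place -1 [-0.056  0.034  1.658  0.     1.449  2.374]
cover 0 -1 [ 0.704  0.069  1.75  -0.438  1.047 -2.073]
 place [-0.056  0.     1.61  -0.     1.531  2.59 ]
cover 1 -1 [ 0.704  0.069  1.75  -0.438  1.047  2.639]
 place [-0.056  0.     1.61   0.     1.531  1.019]
```

```bash
python3 - <<'E'
from h import *
S=RS@(O0+[0,.2967,.030]);n=RS[:,2];r=tool(-n,RS[:,1]).as_rotvec()
gripper_to(.085,50)
ctrl.goto(np.array([.40,.05,.28]),vert(np.radians(90)).as_rotvec())
ctrl.goto(S+n*.08,r)
s=monitor.sense();print(s['time'],s['tcp_pos'],S+n*.08,s['gripper_width'],s['ft_force'])
snap('1'); crop('1','top',270,350,170,235,8,'t1'); crop('1','scene',280,370,170,245,8,'s1')
E
```

```text
3.225 [0.4154527  0.2198229  0.15575143] [0.41480871 0.22032597 0.15486888] 0.08472334807462728 [ 0.23855979 -0.14325409  0.99974901]
```

View pics/s1.png

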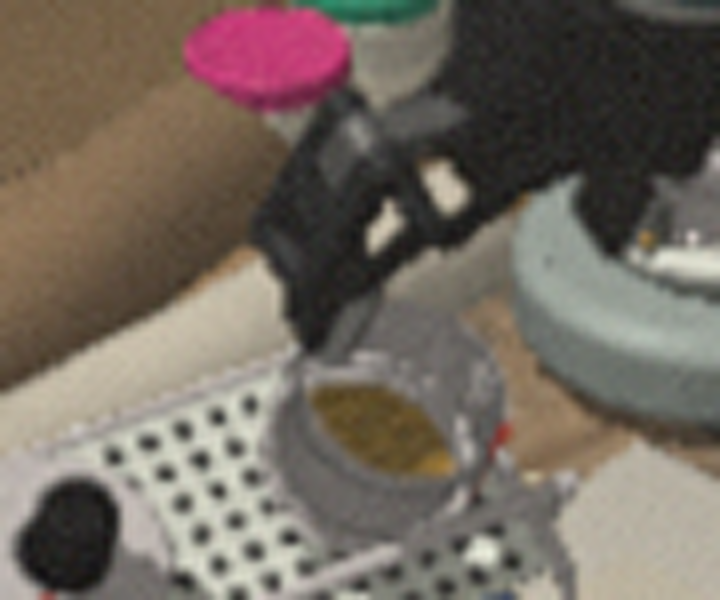

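View pics/t1.png

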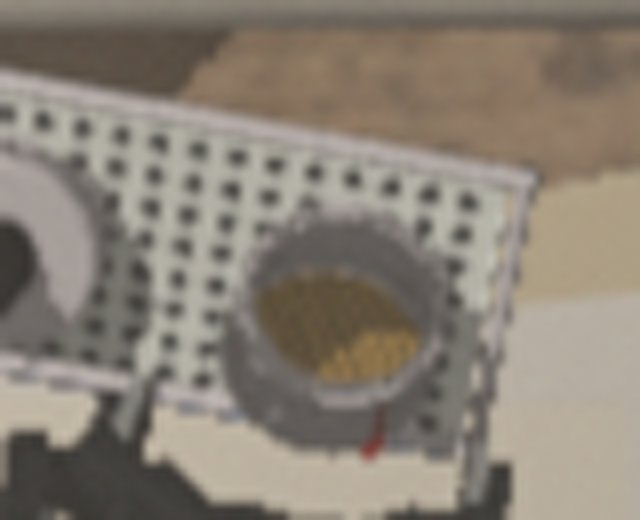

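The gripper is lined up: in the top crop the fingertips at (130,400) and (480,480) straddle the sieve at (335,330). Next I descend and grip.

```bash
python3 - <<'E'
from h import *
S=RS@(O0+[0,.2967,.030]);n=RS[:,2]
print(ctrl.servo_line(S+n*.002,velocity=.06,contact_N=6))
s=monitor.sense();print(s['time'],s['tcp_pos'],S,s['ft_force'])
gripper_to(.055,50)
s=monitor.sense();print(s['time'],s['gripper_width'],s['ft_force'])
print(ctrl.servo_line(s['tcp_pos']+n*.06,velocity=.06))
s=monitor.sense();print(s['time'],s['gripper_width'],s['ft_force'],s['tcp_pos'])
E
```

```text
False
4.775 [0.45083975 0.21337574 0.08640903] [0.45165115 0.21303097 0.08423307] [ 0.11453014  0.04936976 -0.07912451]
5.125 0.059824848238917316 [-4.99431928  0.95485534  5.35444094]
False
6.2833 0.059543935958618725 [-0.9367741   0.31425418 -2.04821738] [0.42306332 0.21877487 0.1391001 ]
```

```bash
python3 - <<'E'
from h import *
s=monitor.sense()
ctrl.servo_line(s['tcp_pos']+[-.02,-.04,.08],ori=vert(np.radians(70)).as_rotvec(),velocity=.12)
ctrl.servo_line(np.array([.493,.0095,.082+.022+.05]),ori=vert(np.radians(52)).as_rotvec(),velocity=.15)
ctrl.wait(.2)
s=monitor.sense();print(s['time'],s['tcp_pos'],s['gripper_width'],s['ft_force'])
snap('2'); crop('2','top',355,440,155,225,9,'t2'); crop('2','scene',330,420,130,225,8 and 6,'s2')
E
```

```text
8.8917 [0.49298217 0.00987957 0.1542721 ] 0.05992693482054502 [ 0.21487507 -0.27706671 -2.39882308]
```

View pics/t2.png

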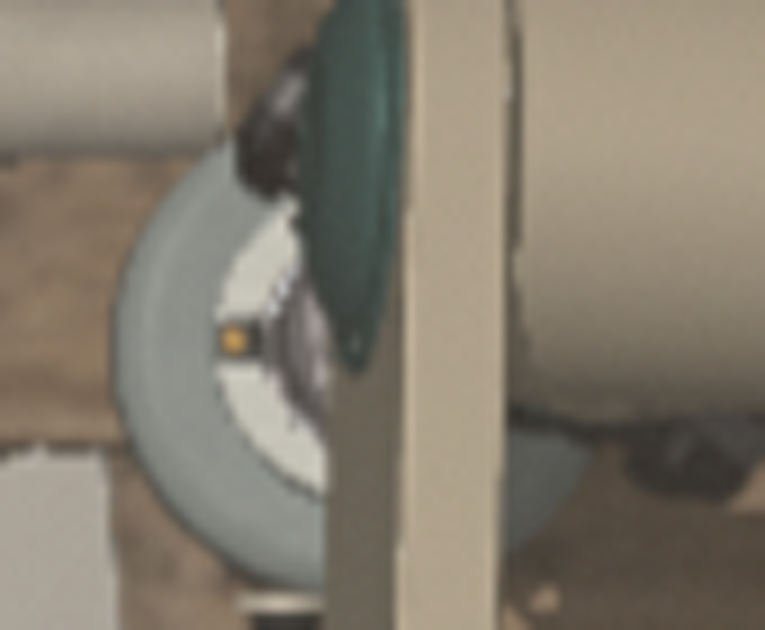

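View pics/s2.png

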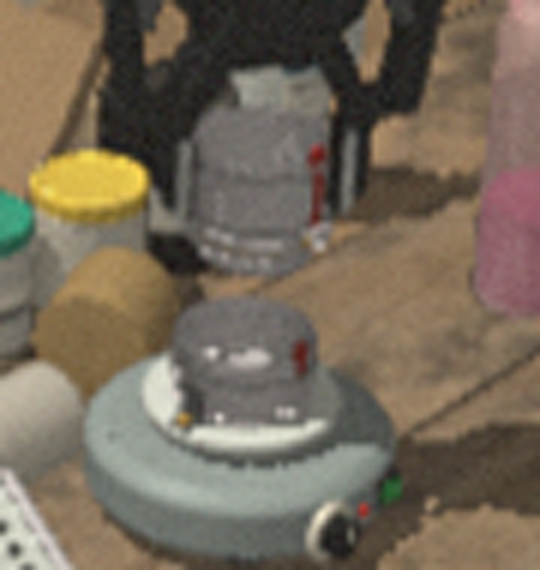

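```bash
cat > ov2.py <<'E'
from h import *
def keyline(c,Rm,z0,z1): 
    z=np.linspace(z0,z1,12);return c+np.c_[0*z-.031,0*z,z]@Rm.T
def sieve(c,Rm): return [(circ(c,Rm,.031,.022),(0,255,0)),(circ(c,Rm,.031,-.020),(0,255,0)),(circ(c,Rm,.0248,-.030),(255,255,0)),(keyline(c,Rm,-.011,.029),(255,0,255))]
def rec(c,az): 
    Rm=R.from_euler('z',az,degrees=True).as_matrix()
    return [(circ(c,Rm,.031,0),(0,255,255)),(keyline(c,Rm,-.012,.007),(255,0,255))]
E
python3 - <<'E'
from ov2 import *
s=monitor.sense();T=R.from_rotvec(s['tool_rot']).as_matrix();print(T)
c=s['tcp_pos']-np.array([0,0,.002]);Rm=R.from_euler('z',-4,degrees=True).as_matrix()
overlay('2','scene',(330,420,130,225),6,sieve(c,Rm)+rec(np.array([.493,.0095,.082]),-4),'s2o')
E
```

```text
[[ 6.15307493e-01  3.07714354e-04 -7.88287127e-01]
 [ 7.88287162e-01  1.13755226e-05  6.15307525e-01]
 [ 1.98306135e-04 -9.99999953e-01 -2.35567830e-04]]
```

View pics/s2o.png

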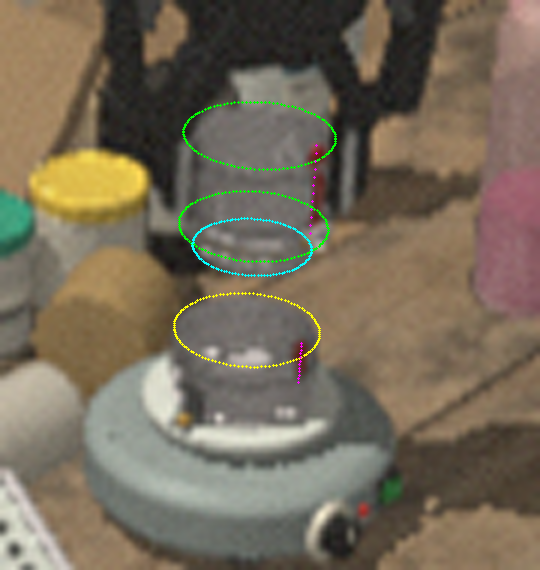

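```bash
python3 - <<'E'
from ov2 import *
s=monitor.sense()
c=s['tcp_pos']-np.array([0,0,.002]);Rm=R.from_euler('z',-4,degrees=True).as_matrix()
overlay('2','scene',(355,392,143,178),16,[],'a');overlay('2','scene',(355,392,143,178),16,sieve(c,Rm),'b')
a=cv2.imread('pics/a.png');b=cv2.imread('pics/b.png');g=np.hstack([a,b]);cv2.imwrite('pics/s2z.png',cv2.resize(g,(800,int(g.shape[0]*800/g.shape[1]))))
cv2.imwrite('pics/s2a.png',b)
E
```

```text
(no output)
```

View pics/a.png

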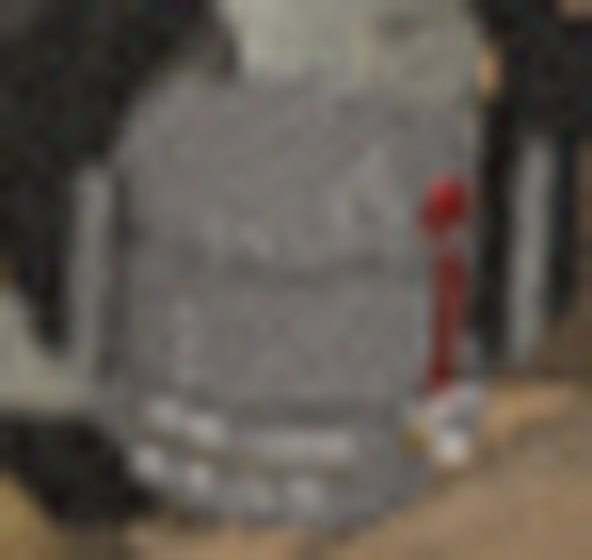

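View pics/b.png

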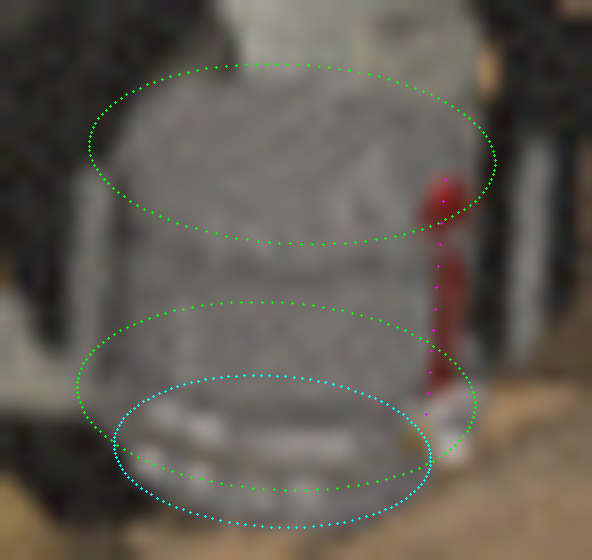

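```bash
python3 - <<'E'
from ov2 import *
c=np.array([.493,.0095,.082])
overlay('2','scene',(352,389,172,205),18,[],'a2');overlay('2','scene',(352,389,172,205),18,rec(c,-4)+[(circ(c,np.eye(3),.027,0),(0,200,0)),(circ(c,np.eye(3),.031,-.012),(0,255,255))],'b2')
E
```

```text
(no output)
```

View pics/a2.png

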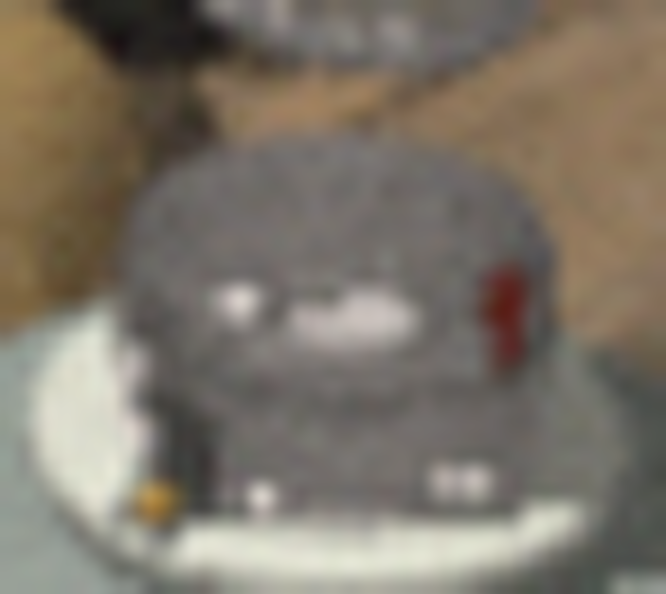

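View pics/b2.png

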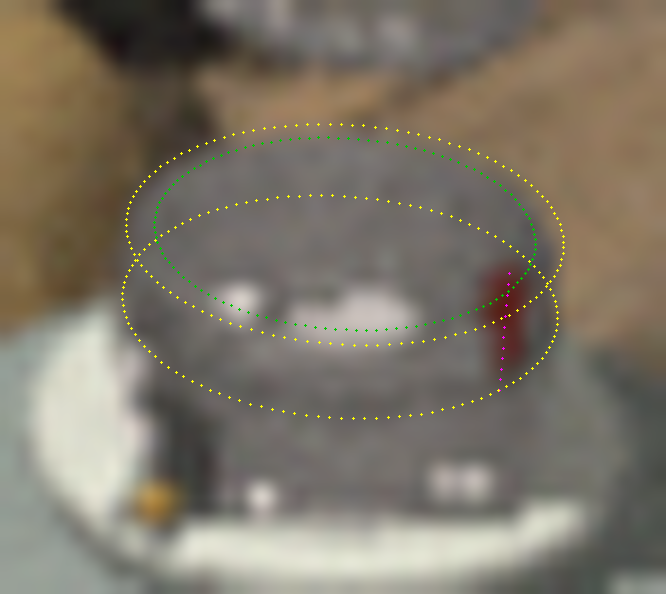

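```bash
python3 - <<'E'
from h import *
np.set_printoptions(precision=2,suppress=True)
P=[];D=[]
for _ in range(10):
    p,d=optics.camera('scene');P.append(p.astype(float));D.append(d)
D=np.array(D);d=np.median(D,0).astype(np.float32);P=np.mean(P,0)
print('std',np.std(D[:,150:170,365:385],0).mean())
np.savez('pics/scene3.npz',p=P.astype(np.uint8),d=d);cv2.imwrite('pics/scene3.png',P[:,:,::-1].astype(np.uint8))
W=cloud('scene',d);v,u=np.mgrid[0:400,0:640]
red=P[...,0]-np.maximum(P[...,1],P[...,2])
cam=ray('scene',[0,0])[0]
def fit(c0,z0,z1,r):
    x=np.array(c0,float)
    for it in range(30):
        dx=W[...,:2]-x; rr=np.linalg.norm(dx,axis=-1); t=(cam[:2]-x)/np.linalg.norm(cam[:2]-x)
        m=(W[...,2]>z0)&(W[...,2]<z1)&(abs(rr-r)<.006)&((dx@t)>.3*r)
        q=W[m];f=least_squares(lambda y:np.hypot(*(q[:,:2]-y).T)-r,x,loss='soft_l1',f_scale=.001);x=f.x
    res=np.hypot(*(q[:,:2]-x).T)-r
    return x*1e3,len(q),np.std(res)*1e3,np.array([np.ptp(np.degrees(np.arctan2(q[:,1]-x[1],q[:,0]-x[0])))])
s=monitor.sense();print(s['time'],s['tcp_pos'])
print('sieve',fit(s['tcp_pos'][:2],.136,.170,.031))
print('sieve hi',fit(s['tcp_pos'][:2],.152,.170,.031)); print('sieve lo',fit(s['tcp_pos'][:2],.136,.152,.031))
print('rec',fit([.493,.0095],.063,.078,.031)); print('rec',fit([.493,.0095],.070,.078,.031))
E
```

```text
std 0.015329109
9.4917 [0.49 0.01 0.15]
sieve (array([493.92,   5.24]), 274, np.float64(1.6111719507263347), array([353.22]))
sieve hi (array([493.64,   5.06]), 151, np.float64(1.5670663417857273), array([353.21]))
sieve lo (array([494.26,   5.5 ]), 124, np.float64(1.715278079676224), array([347.77]))
rec (array([495.59,   7.02]), 104, np.float64(1.845147321671338), array([357.87]))
rec (array([494.82,   6.68]), 58, np.float64(1.5254718485747902), array([114.97]))
```

```bash
python3 - <<'E'
from h import *
np.set_printoptions(precision=2,suppress=True)
P=np.load('pics/scene3.npz')['p'].astype(float);red=P[...,0]-np.maximum(P[...,1],P[...,2])
def hit(uv,c,r=.031):
    o,d=ray('scene',uv);d=d[0];a=d[:2]@d[:2];b=(o[:2]-c)@d[:2];k=(o[:2]-c)@(o[:2]-c)-r*r
    t=(-b-np.sqrt(b*b-a*k))/a;p=o+d*t;return p,np.degrees(np.arctan2(-(p[1]-c[1]),-(p[0]-c[0])))
for nm,c,(u0,u1,v0,v1) in(('sieve',[.4939,.0052],(379,388,152,168)),('rec',[.4952,.0069],(376,385,184,194))):
    for v in range(v0,v1):
        w=np.clip(red[v,u0:u1]-12,0,None)
        if w.sum()>25:
            u=(w*np.arange(u0,u1)).sum()/w.sum();p,a=hit((u,v),np.array(c));print(nm,v,round(u,2),round(w.sum()),p[2]*1e3,a)
E
```

```text
sieve 154 382.48 91 179.24863725547885 -8.226282177927915
sieve 155 382.62 161 176.33604727237096 -6.850511733189032
sieve 156 382.52 120 173.6700984419603 -7.0166753140298015
sieve 157 382.03 58 171.38581991401784 -9.557944813241889
sieve 158 382.4 30 168.21722468320598 -6.752529165150403
sieve 159 382.65 51 165.12253214226735 -4.588523013184521
sieve 160 382.59 66 162.37042130355505 -4.430783611830852
sieve 161 382.59 64 159.53616797049864 -3.8658977247835415
sieve 162 382.56 62 156.73290730403411 -3.5164465225936823
sieve 163 382.49 57 153.97893058339662 -3.4719565378721176
sieve 164 382.44 52 151.185313841415 -3.2560073877982196
sieve 165 382.33 46 148.47391630804051 -3.5116614504936767
sieve 166 382.59 54 145.21911183747116 -1.0161715108872913
sieve 167 383.97 67 139.56714411728422 11.879106420598339
rec 185 383.54 26 nan nan
rec 186 382.72 29 nan nan
rec 187 380.67 76 84.39343060863402 3.8001149896349933
rec 188 380.31 107 82.01482129247562 1.447888725747555
rec 189 380.13 98 79.24797392141735 0.6842794446302842
rec 190 379.76 59 76.8089041564276 -1.556823487141181
rec 191 379.64 42 73.91796450318743 -1.8553220305510674<stdin>:6: RuntimeWarning: invalid value encountered in sqrt
```

```bash
python3 - <<'E'
from h import *
o=vert(np.radians(53)).as_rotvec()
ctrl.servo_line(np.array([.4946,.0116,.122]),ori=o,velocity=.05)
s0=monitor.sense();print(s0['time'],s0['tcp_pos'],s0['ft_force'])
h=ctrl.servo_line(np.array([.4946,.0116,.099]),ori=o,velocity=.012,contact_N=5)
s=monitor.sense();print(h,s['time'],s['tcp_pos'],s['ft_force']-s0['ft_force'],s['torque']-s0['torque'])
snap('4');overlay('4','scene',(345,400,150,210),12,[],'s4')
E
```

```text
10.2833 [0.49475966 0.01159247 0.12221296] [ 0.62787941  0.7743114  -1.53564475]
True 11.625 [0.49461405 0.01159581 0.10450267] [-1.10680255 -0.99395689  6.16465594] [ 0.08580756  0.0201036  -0.06733732]
```

View pics/s4.png

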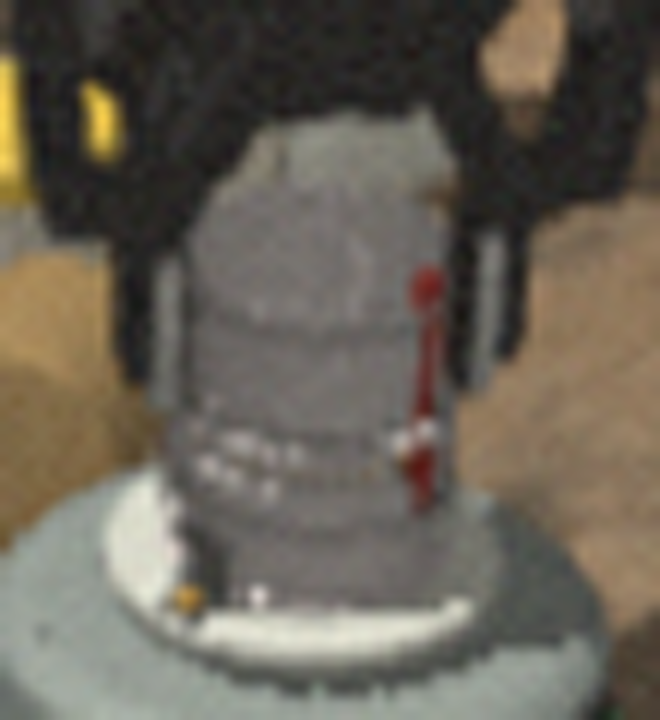

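```bash
python3 - <<'E'
from h import *
o=vert(np.radians(53)).as_rotvec()
s0=monitor.sense();print(s0['time'],s0['tcp_pos'],s0['ft_force'])
h=ctrl.servo_line(np.array([.4946,.0116,.100]),ori=o,velocity=.008,contact_N=7)
s=monitor.sense();print(h,s['time'],s['tcp_pos'],s['ft_force'],s['torque'])
E
```

```text
11.725 [0.49459704 0.01161934 0.10448548] [ 0.17786989 -0.2372976   5.11282994]
True 11.95 [0.4945875  0.01159627 0.10447911] [-1.08720812  0.25739539  3.0466913 ] [-0.01555906  0.02509228  0.04863783]
```

```bash
python3 - <<'E'
from h import *
gripper_to(.085,50)
s=monitor.sense();print(s['time'],s['ft_force'],s['gripper_width'])
ctrl.servo_line(s['tcp_pos']+[0,0,.09],velocity=.12)
C=RS@(O0+[0,.398,.027]);n=RS[:,2]
ctrl.goto(C+n*.10,tool(-n,RS[:,0]).as_rotvec())
gripper_to(.050)
s=monitor.sense();print(s['time'],s['tcp_pos'])
snap('5');overlay('5','scene',(345,400,150,205),12,[],'s5');overlay('5','top',(370,420,170,215),12,[],'t5')
overlay('5','scene',(255,325,190,265),10,[],'s5c')
E
```

```text
12.325 [ 0.40943339  0.76293668 -0.35918449] 0.08505510942365668
15.4417 [0.42676326 0.32112558 0.1699171 ]
```

View pics/s5.png

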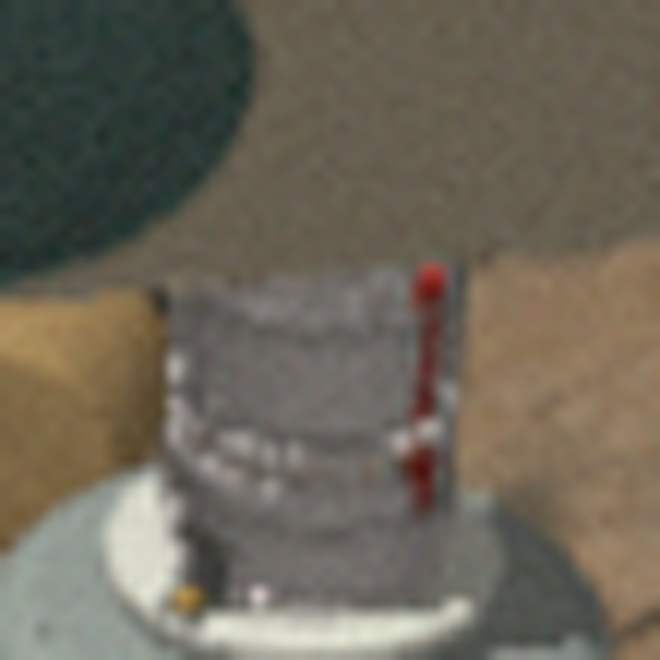

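View pics/t5.png

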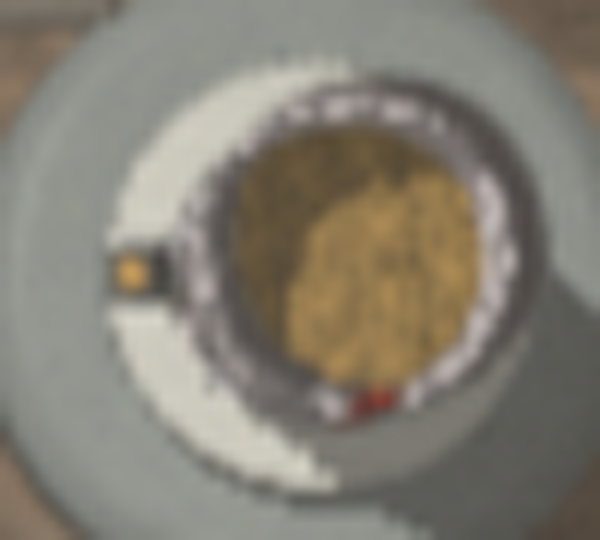

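View pics/s5c.png

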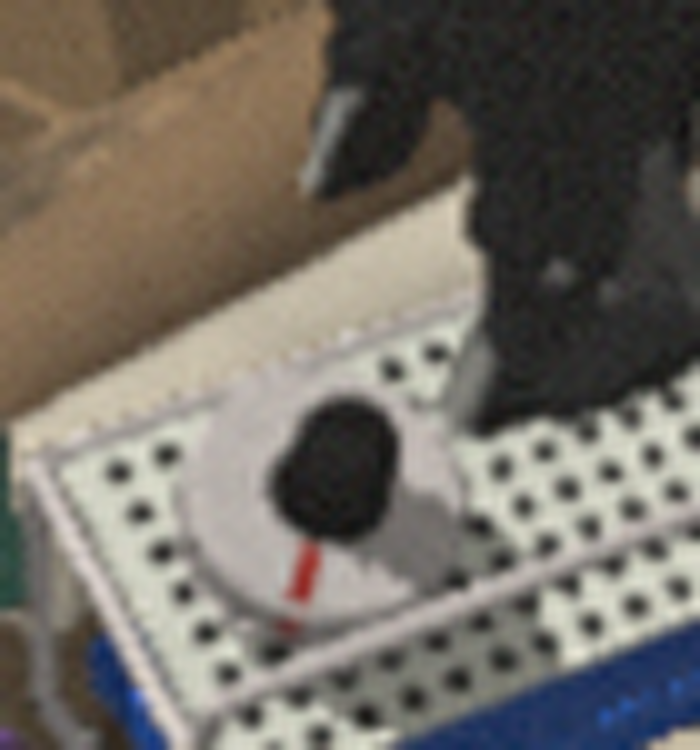

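```bash
python3 - <<'E'
from ov2 import *
np.set_printoptions(precision=4,suppress=True)
c=np.array([.493,.0100,.102]);Rm=R.from_euler('z',-4,degrees=True).as_matrix()
overlay('5','top',(370,420,170,215),12,sieve(c,Rm)[:1]+[(circ(c,Rm,.0275,.022),(0,255,255))]+sieve(c,Rm)[3:],'t5o')
W=cloud('top',np.load('pics/top5.npz')['d'])[165:215,365:425].reshape(-1,3)
rr=np.hypot(*(W[:,:2]-c[:2]).T)
q=W[(rr>.0275)&(rr<.031)&(W[:,2]>.11)&(W[:,2]<.14)]; print(len(q),q.mean(0),np.median(q[:,2]))
f,_,_,_=np.linalg.lstsq(np.c_[q[:,:2]-c[:2],np.ones(len(q))],q[:,2],rcond=None);print('rim plane slopes',f)
m=W[(rr<.022)&(W[:,2]>.07)&(W[:,2]<.12)];f,_,_,_=np.linalg.lstsq(np.c_[m[:,:2]-c[:2],np.ones(len(m))],m[:,2],rcond=None);print('mesh',len(m),f)
P=np.load('pics/top5.npz')['p'].astype(float);red=P[...,0]-np.maximum(P[...,1],P[...,2])
w=np.clip(red[198:208,392:408]-20,0,None);v,u=np.mgrid[198:208,392:408];uv=((w*u).sum()/w.sum(),(w*v).sum()/w.sum())
o,d=ray('top',uv);d=d[0];p=o+d*(.128-o[2])/d[2];print(uv,p)
E
```

```text
54 [0.4913 0.004  0.1187] 0.11939883927410133
rim plane slopes [-0.0718  0.0008  0.1185]
mesh 280 [-0.0038 -0.0049  0.0843]
(np.float64(400.39506172839504), np.float64(200.68395061728395)) [0.4684 0.0149 0.128 ]
```

View pics/t5o.png

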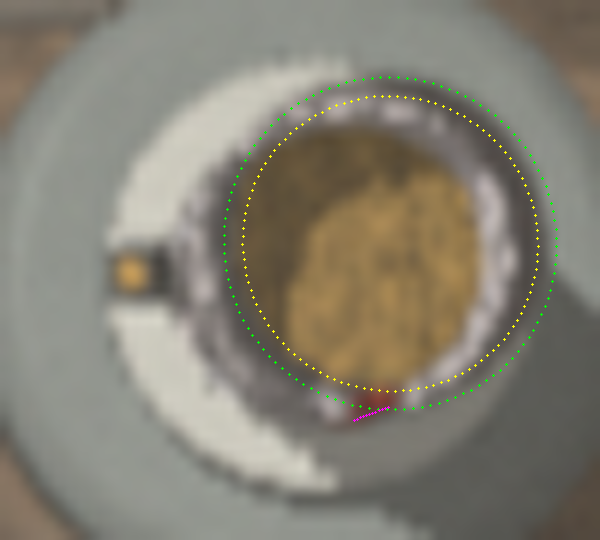

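```bash
python3 - <<'E'
from h import *
np.set_printoptions(precision=4,suppress=True)
C=RS@(O0+[0,.398,.027]);n=RS[:,2]
print(ctrl.servo_line(C+n*.0235,velocity=.06,contact_N=5))
s=monitor.sense();print(s['time'],(s['tcp_pos']-C)@RS*1e3,s['ft_force'])
gripper_to(.015,40)
s=monitor.sense();print(s['time'],s['gripper_width'],s['ft_force'])
ctrl.servo_line(s['tcp_pos']+n*.06,velocity=.06)
s=monitor.sense();print(s['time'],s['gripper_width'],s['ft_force'],s['tcp_pos'])
snap('6');overlay('6','scene',(255,325,180,255),10,[],'s6')
E
```

```text
False
16.9667 [ 0.2487  0.2262 23.9024] [-0.9088  0.5447  0.9026]
17.325 0.02139890655950562 [0.8667 0.2212 2.9803]
18.4833 0.021514281543179102 [ 0.438   0.3291 -1.9702] [0.4345 0.3198 0.1554]
```

View pics/s6.png

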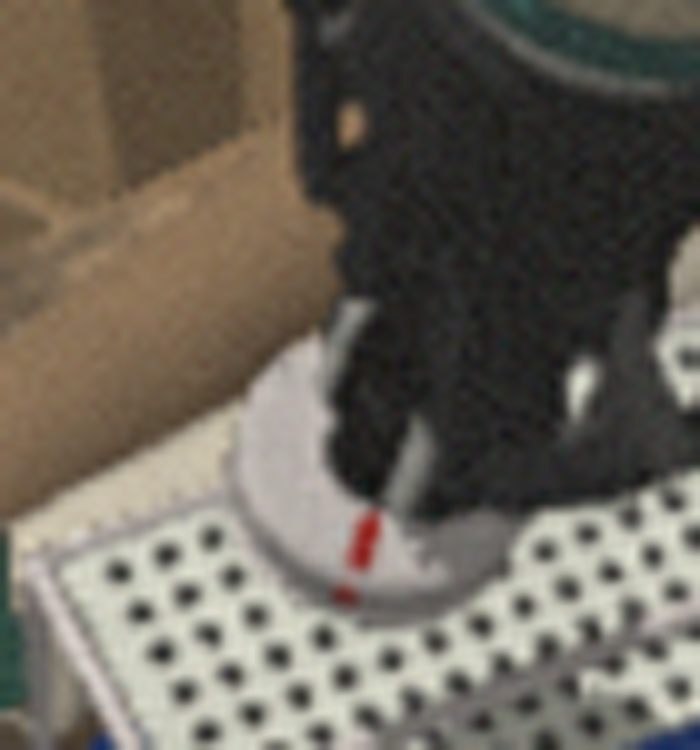

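```bash
python3 - <<'E'
from h import *
np.set_printoptions(precision=4,suppress=True)
s=monitor.sense()
ctrl.servo_line(s['tcp_pos']+[-.02,-.06,.09],ori=vert(np.radians(5)).as_rotvec(),velocity=.12)
ctrl.servo_line(np.array([.4946,.0116,.205]),ori=vert(np.radians(39.6)).as_rotvec(),velocity=.15)
ctrl.wait(.3)
s=monitor.sense();print(s['time'],s['tcp_pos'],s['gripper_width'],s['ft_force'])
P=[];D=[]
for _ in range(12):
    p,d=optics.camera('scene');P.append(p.astype(float));D.append(d)
d=np.median(D,0).astype(np.float32);P=np.mean(P,0)
np.savez('pics/scene7.npz',p=P.astype(np.uint8),d=d);cv2.imwrite('pics/scene7.png',P[:,:,::-1].astype(np.uint8))
overlay('7','scene',(345,400,130,190),12,[],'s7')
W=cloud('scene',d);cam=ray('scene',[0,0])[0]
def fit(c0,z0,z1,r):
    x=np.array(c0,float)
    for it in range(30):
        dx=W[...,:2]-x; rr=np.linalg.norm(dx,axis=-1); t=(cam[:2]-x)/np.linalg.norm(cam[:2]-x)
        m=(W[...,2]>z0)&(W[...,2]<z1)&(abs(rr-r)<.006)&((dx@t)>.3*r)
        q=W[m];f=least_squares(lambda y:np.hypot(*(q[:,:2]-y).T)-r,x,loss='soft_l1',f_scale=.001);x=f.x
    return x*1e3,len(q),np.std(np.hypot(*(q[:,:2]-x).T)-r)*1e3
print('sieve',fit([.495,.007],.086,.120,.031),fit([.495,.007],.086,.105,.031),fit([.495,.007],.105,.120,.031))
z=s['tcp_pos'][2]-.024;print('cover',fit([.495,.007],z-.016,z+.0,.031))
print('rec',fit([.495,.007],.063,.079,.031))
E
```

```text
21.8583 [0.4946 0.0118 0.205 ] 0.02174652583805115 [-0.2081 -0.1694 -1.2394]
sieve (array([495.4256,   7.1527]), 252, np.float64(1.3715999745958227)) (array([495.3495,   7.168 ]), 143, np.float64(1.4840759964823917)) (array([495.5114,   7.1429]), 109, np.float64(1.2000572603304929))
cover (array([494.3312,   9.9669]), 111, np.float64(2.3661169539728677))
rec (array([495.6323,   7.2122]), 118, np.float64(1.801477977744786))
```

View pics/s7.png

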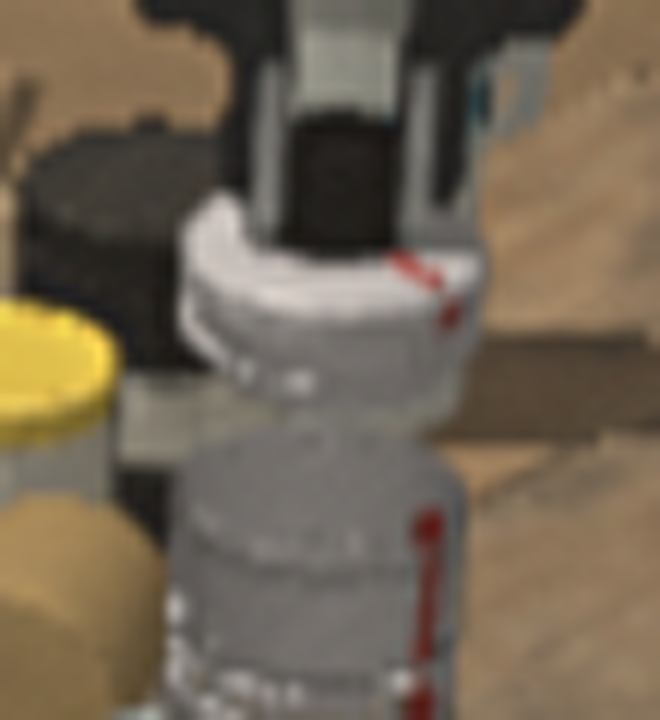

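```bash
python3 - <<'E'
from ov2 import *
np.set_printoptions(precision=3,suppress=True)
W=cloud('scene',np.load('pics/scene7.npz')['d'])
c=np.array([.4946,.0100,.181])
# flat-top points: crop pixels zone by eye in 12x crop: polygon
poly=np.array([(195,270),(215,215),(245,255),(290,275),(400,285),(430,300),(300,305),(230,290)])/12+[345,130]-.46
m=np.zeros((400,640),np.uint8);cv2.fillPoly(m,[np.round(poly).astype(int)],1)
q=W[m>0];q=q[abs(q[:,2]-.182)<.02];f=np.linalg.lstsq(np.c_[q[:,:2]-c[:2],np.ones(len(q))],q[:,2],rcond=None)[0];print(len(q),f,np.std(q[:,2]-np.c_[q[:,:2]-c[:2],np.ones(len(q))]@f))
def cover(c,Rm): return [(circ(c,Rm,.031,.0015),(0,255,0)),(circ(c,Rm,.031,-.017),(0,255,0)),(circ(c,Rm,.0248,-.027),(255,255,0)),(keyline(c,Rm,-.008,.0015),(255,0,255)),(circ(c,Rm,.0115,.0015),(0,0,255))]
Rm=R.from_euler('z',-4,degrees=True).as_matrix()
c1=np.array([.4943,.0090,.181])
overlay('7','scene',(355,390,143,168),18,[],'a7');overlay('7','scene',(355,390,143,168),18,cover(c1,Rm),'b7')
a=cv2.imread('pics/a7.png');b=cv2.imread('pics/b7.png');cv2.imwrite('pics/ab7.png',cv2.resize(np.vstack([a,b]),None,fx=.66,fy=.66))
cv2.imwrite('pics/ab7.png',np.vstack([a,b])[:, :]) if False else None
E
```

```text
75 [ 0.018 -0.051  0.183] 0.0009552058728211091
```

View pics/a7.png

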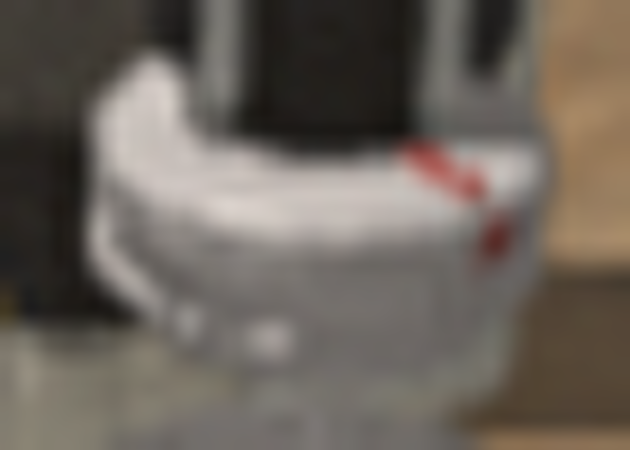

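View pics/b7.png

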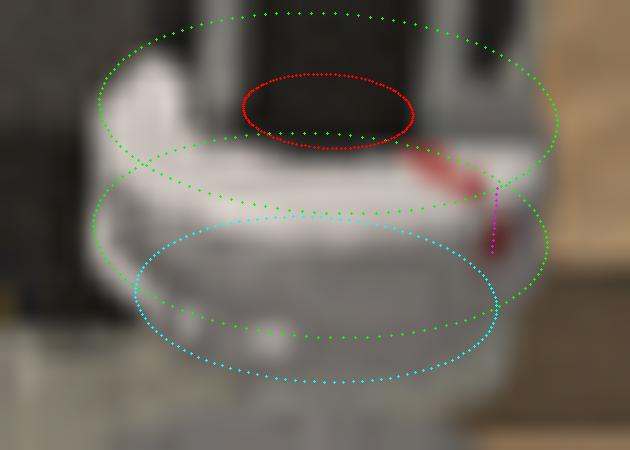

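```bash
python3 - <<'E'
from ov2 import *
def cover(c,Rm): return [(circ(c,Rm,.031,.0015),(0,255,0)),(circ(c,Rm,.031,-.017),(0,255,0)),(circ(c,Rm,.0248,-.027),(255,255,0)),(keyline(c,Rm,-.008,.0015),(255,0,255)),(circ(c,Rm,.0115,.0015),(0,0,255))]
n=np.array([-.018,.051,1]);n/=np.linalg.norm(n)
Rm=R.align_vectors([n],[[0,0,1]])[0].as_matrix()@R.from_euler('z',-4,degrees=True).as_matrix()
c1=np.array([.4943,.00997,.1808])
overlay('7','scene',(355,390,143,168),18,cover(c1,Rm),'b7')
Rz=R.from_euler('z',-4,degrees=True).as_matrix()
overlay('7','scene',(352,392,160,192),16,sieve(np.array([.4954,.00715,.102]),Rz),'b7s')
P=np.load('pics/scene7.npz')['p'].astype(float);red=P[...,0]-np.maximum(P[...,1],P[...,2])
def hit(uv,c,r=.031):
    o,d=ray('scene',uv);d=d[0];a=d[:2]@d[:2];b=(o[:2]-c)@d[:2];k=(o[:2]-c)@(o[:2]-c)-r*r
    t=(-b-np.sqrt(b*b-a*k))/a;p=o+d*t;return p,np.degrees(np.arctan2(-(p[1]-c[1]),-(p[0]-c[0])))
for nm,c,(u0,u1,v0,v1) in(('cover',[.4943,.00997],(379,387,154,160)),('sieve',[.4954,.00715],(377,385,174,186)),('rec',[.4954,.00715],(376,385,186,196))):
    for v in range(v0,v1):
        w=np.clip(red[v,u0:u1]-12,0,None)
        if w.sum()>25:
            u=(w*np.arange(u0,u1)).sum()/w.sum();p,a=hit((u,v),np.array(c));print(nm,v,round(u,2),round(w.sum()),round(p[2]*1e3,1),round(a,1))
# cover top strip: intersect with plane z=.1823
for v in range(149,156):
    w=np.clip(red[v,376:386]-12,0,None)
    if w.sum()>20:
        u=(w*np.arange(376,386)).sum()/w.sum();o,d=ray('scene',(u,v));p=o+d[0]*(.1823-o[2])/d[0,2];print('strip',v,round(u,2),p[:2]*1e3,np.degrees(np.arctan2(-(p[1]-.00997),-(p[0]-.4943))))
E
```

```text
cover 154 383.43 35 177.5 8.8
cover 155 383.63 52 174.2 11.7
cover 156 383.37 68 171.9 9.8
cover 157 383.74 27 168.1 14.8
sieve 174 380.57 104 123.6 -4.0
sieve 175 380.92 61 120.1 -0.9
sieve 176 381.35 43 116.4 3.1
sieve 177 381.13 53 113.8 2.0
sieve 178 381.14 56 110.8 2.7
sieve 179 381.24 51 107.6 4.2
sieve 180 381.15 53 104.7 4.1
sieve 181 381.03 58 101.9 3.8
sieve 182 380.76 46 99.4 2.2
sieve 183 380.67 66 96.5 2.1
sieve 184 380.81 77 93.2 3.9
sieve 185 382.03 38 86.5 18.1
rec 186 381.95 38 83.5 18.2
rec 187 380.81 74 83.8 6.1
rec 188 380.2 107 82.0 1.5
rec 189 380.06 102 79.2 1.1
rec 190 379.84 58 76.5 0.0
rec 191 379.67 42 73.7 -0.7
strip 151 378.07 [477.227574     9.45404586] 1.7310369087495177
strip 152 379.13 [471.98348341  11.8831933 ] -4.899982002727711
strip 153 380.08 [466.97522844  14.48573146] -9.383967638193363
strip 154 381.71 [460.86101273  15.90942744] -10.071825604381628
strip 155 382.76 [455.77546175  18.30773321] -12.21198166721741
```

View pics/b7.png

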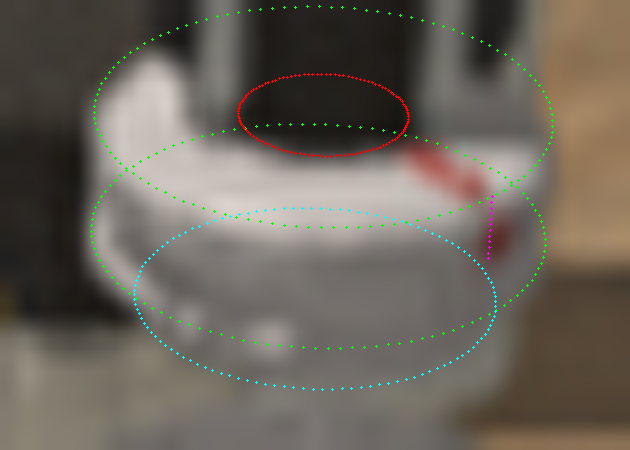

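View pics/b7s.png

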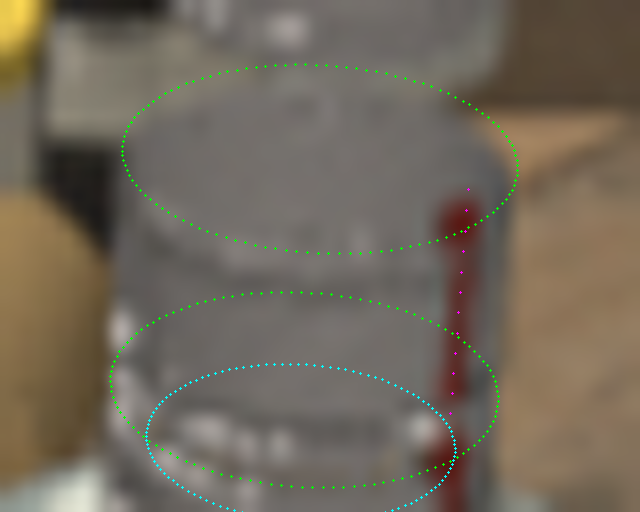

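```bash
python3 - <<'E'
from h import *
P=np.load('pics/scene7.npz')['p'].astype(float);red=P[...,0]-np.maximum(P[...,1],P[...,2])*1.45
def hit(uv,c,r=.031):
    o,d=ray('scene',uv);d=d[0];a=d[:2]@d[:2];b=(o[:2]-c)@d[:2];k=(o[:2]-c)@(o[:2]-c)-r*r
    t=(-b-np.sqrt(b*b-a*k))/a;p=o+d*t;return p,np.degrees(np.arctan2(-(p[1]-c[1]),-(p[0]-c[0])))
for nm,c,(u0,u1,v0,v1) in(('cover',[.4943,.00997],(376,385,150,160)),('sieve',[.4954,.00715],(376,384,172,186)),('rec',[.4954,.00715],(375,384,186,196))):
    for v in range(v0,v1):
        w=np.clip(red[v,u0:u1],0,None)
        if w.sum()>12:
            u=(w*np.arange(u0,u1)).sum()/w.sum();p,a=hit((u,v),np.array(c));
            o,d=ray('scene',(u,v));q=o+d[0]*(.1823-o[2])/d[0,2]
            print(nm,v,round(u,2),round(w.sum()),round(p[2]*1e3,1),round(a,1),'plane',round(np.hypot(*(q[:2]-c))*1e3,1),round(np.degrees(np.arctan2(-(q[1]-c[1]),-(q[0]-c[0]))),1) if nm=='cover' else '')
E
```

```text
cover 151 378.02 37 191.0 -26.5 plane 17.0 1.5
cover 152 378.99 30 187.9 -21.2 plane 22.2 -5.6
cover 153 380.82 18 183.9 -10.8 plane 28.8 -6.5
cover 156 382.0 23 174.3 -1.6 plane 42.8 -18.8
sieve 173 380.5 77 126.6 -5.0 plane 124.4 
sieve 174 380.42 73 123.8 -5.1 plane 128.9 
sieve 175 380.27 18 121.0 -5.5 plane 133.4 
sieve 177 380.4 16 115.0 -3.5 plane 142.4 
sieve 178 380.0 17 112.6 -5.8 plane 146.7 
sieve 179 380.0 16 109.6 -5.2 plane 151.1 
sieve 180 380.0 20 106.6 -4.7 plane 155.5 
sieve 181 380.0 23 103.6 -4.1 plane 159.8 
sieve 182 380.0 23 100.6 -3.6 plane 164.1 
sieve 183 380.0 29 97.6 -3.0 plane 168.3 
sieve 184 380.0 28 94.6 -2.4 plane 172.6 
rec 187 380.0 17 85.5 -0.6 plane 185.0 
rec 188 379.57 71 83.1 -3.2 plane 189.2 
rec 189 379.53 74 80.1 -3.0 plane 193.2 
rec 190 379.83 32 76.5 -0.1 plane 197.3 
rec 191 380.0 21 73.1 1.9 plane 201.3
```

```bash
python3 - <<'E'
from h import *
np.set_printoptions(precision=4,suppress=True)
o=vert(np.radians(38.2)).as_rotvec()
ctrl.servo_line(np.array([.4957,.0090,.184]),ori=o,velocity=.04)
s0=monitor.sense();print(s0['time'],s0['tcp_pos'],s0['ft_force'])
h=ctrl.servo_line(np.array([.4957,.0090,.160]),ori=o,velocity=.012,contact_N=5)
s=monitor.sense();print(h,s['time'],s['tcp_pos'],s['ft_force']-s0['ft_force'],s['torque']-s0['torque'])
snap('8');overlay('8','scene',(345,400,140,200),12,[],'s8')
E
```

```text
23.1417 [0.4958 0.009  0.1841] [ 0.9875 -0.3389 -1.0807]
True 24.575 [0.4957 0.0091 0.1651] [-1.2585  0.5191  5.7442] [-0.0701  0.0347  0.0217]
```

View pics/s8.png

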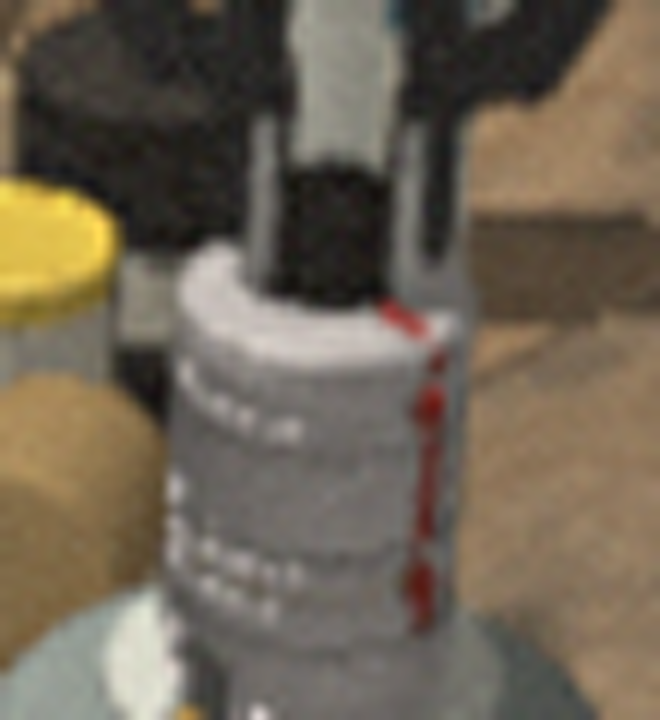

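The cover stopped at TCP z 0.1651, where home is expected at 0.165. In the picture the red marks run in one line from (405,315) to (420,610). I'll press lightly, release and check.

```bash
python3 - <<'E'
from h import *
np.set_printoptions(precision=4,suppress=True)
s0=monitor.sense();print(s0['time'],s0['tcp_pos'],s0['ft_force'])
h=ctrl.servo_line(s0['tcp_pos']-[0,0,.003],velocity=.008,contact_N=6)
s=monitor.sense();print(h,s['tcp_pos'],s['ft_force'])
gripper_to(.05,20)
s=monitor.sense();print(s['time'],s['tcp_pos'],s['ft_force'],s['gripper_width'])
ctrl.servo_line(s['tcp_pos']+[0,0,.08],velocity=.12)
ctrl.goto(np.array([.36,-.25,.28]),vert(np.radians(38)).as_rotvec())
ctrl.wait(.3);s=monitor.sense();print(s['time'],s['tcp_pos'])
P=[];D=[]
for n in M:
    P=[];D=[]
    for _ in range(8):
        p,d=optics.camera(n);P.append(p.astype(float));D.append(d)
    P=np.mean(P,0);np.savez(f'pics/{n}9.npz',p=P,d=np.median(D,0));cv2.imwrite(f'pics/{n}9.png',P[:,:,::-1].astype(np.uint8))
overlay('9','scene',(345,400,140,200),12,[],'s9');overlay('9','top',(370,430,165,215),12,[],'t9')
c=np.array([.494,.0095]);W=cloud('top',np.load('pics/top9.npz')['d'].astype(np.float32))[160:220,360:430].reshape(-1,3)
r=np.hypot(*(W[:,:2]-c).T);q=W[(abs(W[:,2]-.1425)<.006)&(r<.029)&(r>.014)]
f=np.linalg.lstsq(np.c_[q[:,:2]-c,np.ones(len(q))],q[:,2],rcond=None)[0];print('flat top',len(q),f)
E
```

```text
24.675 [0.4957 0.0091 0.165 ] [1.3523 0.4993 5.8288]
True [0.4958 0.009  0.1651] [-1.0702  0.5806  3.9032]
25.2667 [0.4955 0.0091 0.1642] [-0.3784 -0.5449 -0.4171] 0.05019996037510713
27.5167 [ 0.3604 -0.2495  0.2799]
flat top 411 [0.0012 0.0016 0.1427]
```

View pics/s9.png

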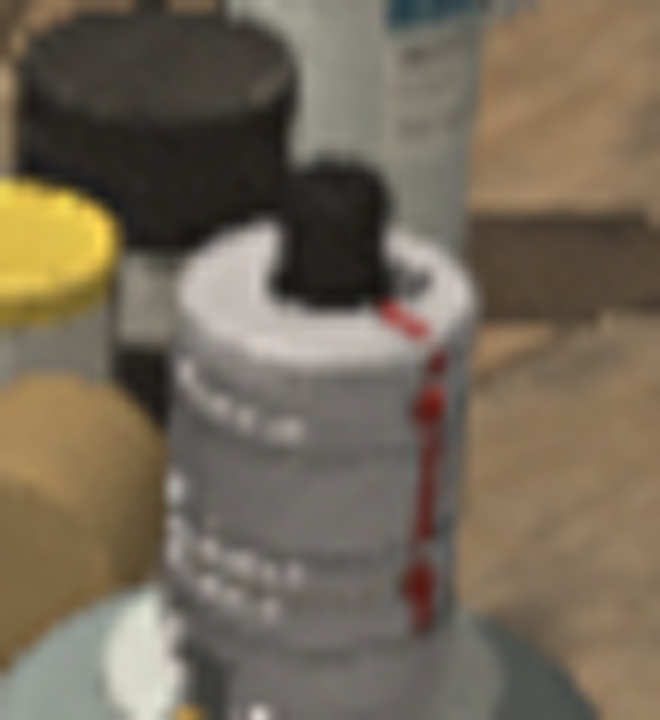

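View pics/t9.png

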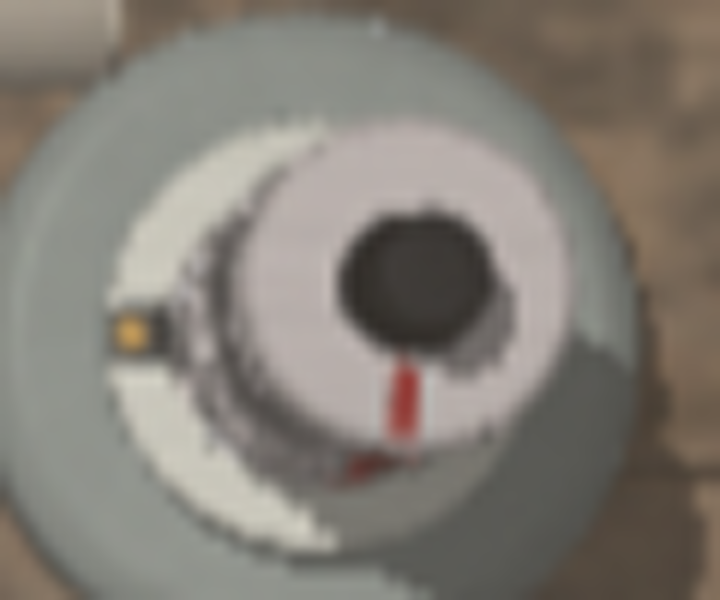

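View pics/top9.png

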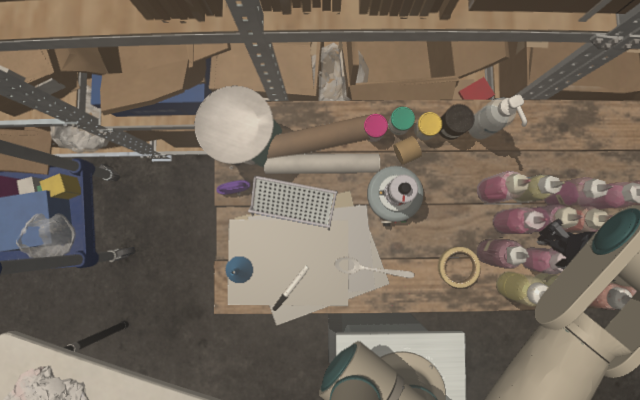

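The stack is seated. The cover's flat top is level and at z 0.1427, against 0.1425 expected. The red marks line up and the bystanders haven't moved. I'll check that the robot touches nothing, then hand in.

```bash
python3 - <<'E'
from h import *
s=monitor.sense();print(s['time'],s['ft_force'],s['torque'])
W=cloud('scene',np.load('pics/scene9.npz')['d'].astype(np.float32));cam=ray('scene',[0,0])[0]
for z0,z1 in((.063,.079),(.086,.120),(.126,.140)):
    x=np.array([.495,.007])
    for it in range(20):
        dx=W[...,:2]-x;t=(cam[:2]-x)/np.linalg.norm(cam[:2]-x);rr=np.linalg.norm(dx,axis=-1)
        q=W[(W[...,2]>z0)&(W[...,2]<z1)&(abs(rr-.031)<.006)&((dx@t)>.01)];x=least_squares(lambda y:np.hypot(*(q[:,:2]-y).T)-.031,x,loss='soft_l1',f_scale=.001).x
    print(x*1e3)
workorder.hand_in()
E
```

```text
28.3167 [0.34731162 0.22453189 0.30800341] [-0.03317617 -0.02118381 -0.01110397]
[496.06859008   7.29986402]
[495.34613686   7.24219112]
[494.85224662   7.81707152]
the job is handed in; nothing more can be done
```

The sieve is back on the receiver pan and the cover is on the sieve, both fully home with their notches over the red keys. I handed the job in at about 28 s of the 48 s allowed; the system gave no verdict.

**How it was done:** I gripped the sieve across its body, held it above the pan and corrected its position by about 1.5 mm in x and y from the camera's depth readings. I then lowered it until about 5 N of contact and released it. The cover went the same way, held by its knob, with a correction of about 1 mm in x and 3 mm in y.

**Last checks:**
- **Height and level:** the cover's flat top is at z = 142.7 mm against 142.5 mm expected, and level to about 0.1°.
- **Axes:** the axes of the pan, sieve and cover agree to within about 1 mm.
- **Turn:** the red marks run in one line. Measured just before the cover was lowered, the marks on all three parts agreed to about 3°.
- **Robot and bench:** the wrist force was close to zero at hand-in, and in the last top view the bystanders look to be where they started.

**Disagreements:** camera and robot positions differed by about 2–4 mm, so I used only relative positions from the scene camera for placing. A depth fit of the sieve's top rim gave a 4° tilt and about 119 mm instead of 124 mm. That fit used only a few pixels at the rim's edge; the wire cloth (level to 0.4°) and the cover's height contradict it, so I discounted it.

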